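Charge the shaker beaker with mixing balls

TASK

Use the scoop, not the gripper, to bring every blue ball out of the clear canister and into the white beaker (only a ball that has been spilled outside may be picked up with the gripper), stand the beaker upright in the ring on the shaker's platform, and stand the scoop upright on its white tray again. Once the beaker with all its balls stands on the platform, start the shaker by twisting the orange knob clockwise fully to its stop and letting it spring back. Leave the bottles, glasses and marker where they are.

Things in the scene. Friction and masses are not known exactly. Their poses are not given: they have to be found in the camera images.
- canister: FIXED clear rectangular canister with a blue rim, open on top: outer 153 (x) x 70 (y) x 115 mm tall, walls 4 mm, inside 145 x 62 mm; origin at the centre of its underside on the bench. The balls roll down its sloping floor to its own -x end (nearer the robot). A clear 4 mm thick shoulder at rim height covers the 22 mm of the mouth next to that end, leaving a mouth of 123 x 62 mm.
- canister_low (a point): middle of the lowest line of the canister's white floor, where it meets the inner face of the -x end wall, 6 mm above the bench (axes as the canister). From here the floor rises towards the canister's +x at 18 deg from level, all the way to the +x end wall 145 mm off.
- scoop_grip (a point): middle of the orange grip of the loose scoop (150 g), which stands upright on its flat bowl like a small dustpan with a vertical handle; z up the handle. The handle is 12 (x) x 24 mm (y), centred here, orange from 39 below to 25 mm above. The bowl's underside is 140 mm below; its back edge at x = +6 mm, its open lip at x = -66 mm. Lip down, the handle's top leans to its -x.
- scoop_bowl (a point): point on the underside of the scoop's steel bowl, 30 mm towards the lip (-x) and 140 mm below scoop_grip, same axes. The floor is 72 (x) x 50 (y) x 2 mm: open lip at x = -36 mm, back edge at x = +36 mm. Side walls 28 mm high, ending 14 mm short of the lip, back wall 31 mm high just in front of the handle; room inside 58 x 46 mm.
- tray: FIXED shallow white rest tray for the scoop, 150 (x) x 120 (y) x 12 mm, walls 4 mm, inner floor 4 mm above the bench; origin at the centre of its underside on the bench.
- beaker_in (a point): centre of the inner floor of the loose white plastic mixing beaker, 6 mm above its underside. Outer diameter 88 mm at the foot, 96 mm at the rim, 62 mm tall, wall 4 mm (about 88 mm clear at the mouth), 250 g empty; z up, and x pointing away from its grip tab.
- beaker_tab (a point): centre of the free part of the beaker's blue upright grip tab, which stands at the beaker's own -x side: 53.5 mm from the beaker's axis, 88 mm above its underside. The tab is 12 mm thick (x) x 26 mm wide (y) and its top is 20 mm above this point; the beaker's rim is 26 mm below it.
- platform (a point): centre of the top of the white platform of the FIXED shaker, 70 mm above the bench, ringed by a grey line 104 mm across: the beaker's place. The platform is 170 (x) x 160 (y) mm and stands 20 mm above the shaker's black deck (200 x 280 mm); the start knob is 138 mm away towards the shaker's -y.
- knob_grip (a point): centre of the orange bar of the shaker's spring-return start knob, on its upright axis, 77 mm above the bench and 27 mm above the deck; the bar is 44 mm long along this point's own x, 14 mm thick (y), top 11 mm above this point. Its axes turn with the knob.
- start_knob (a joint): angle of the start knob in rad: 0 at rest, grows clockwise seen from above, up to the stop at 1.2. A light spring (0.1 N m per rad) brings it back to 0 when let go.
- ball0_center (a point): centre of a blue smooth, slippery coated ball, 22 mm across, 33 g, one of three to five that start in the canister (None if absent).
- ball1_center (a point): centre of a blue smooth, slippery coated ball, 22 mm across, 33 g, one of three to five that start in the canister (None if absent).
- ball2_center (a point): centre of a blue smooth, slippery coated ball, 22 mm across, 33 g, one of three to five that start in the canister (None if absent).
- ball3_center (a point): centre of a blue smooth, slippery coated ball, 22 mm across, 33 g, one of three to five that start in the canister (None if absent).
- ball4_center (a point): centre of a blue smooth, slippery coated ball, 22 mm across, 33 g, one of three to five that start in the canister (None if absent).
- bottle_a: origin on the bench under the middle of a white reagent bottle with a white cap, 64 mm across, 170 mm tall, loose; leave alone
- bottle_b: origin on the bench under the middle of a white reagent bottle with a yellow cap, 64 mm across, 170 mm tall, loose; leave alone
- bottle_c: origin on the bench under the middle of another white reagent bottle with a white cap, 64 mm across, 170 mm tall, loose; leave alone
- glass_a: small empty glass, 48 mm across, 55 mm tall, loose, origin under its middle; leave alone
- glass_b: another such small glass; leave alone
- marker: green marker pen, 130 mm long (x), 16 mm thick, lying on the bench; origin under its middle; leave alone
Mind the look-alikes: they are no part of the job. What is shaped like the part that bears scoop_grip but brown, red or turquoise is not meant.

How it is judged:
By the outcome, as a careful person would: the job done as asked, in the order asked, and still so for the second after the job is handed in, with the robot touching nothing.
Of ball2, ball3, ball4 only 1 to 3 are there at a start; the rules pass over those that are not, and their reading is None.
At some moment in a run one of beaker may be knocked a few centimetres aside while the robot is not near it.
It also fails if it takes over 192 s, if anything falls off the work surface, if the arm or the gripper's body presses on something with over 40 N, if the wrist force passes 120 N, or if a joint passes its speed limit or range.

ROBOT

A 6-joint arm with a two-finger parallel gripper is mounted at the origin on the work surface. World frame = base frame: x ahead of the robot, y to its left, z up, the work surface at z = 0. Lengths are in m, angles in rad, forces in N, time in s.
With the tool pointing down it reaches from about 0.375 to 0.9 m from the base axis. Payload 3.1 kg.
Tool frame: the origin (TCP) lies midway between the tips of the shut fingers; the grasp point (between the pads) lies 19 mm behind it; z points along the fingers, y is the line along which they close (so a half turn about z gives the same grasp; the last joint's range is limited). The gripper opens to 85 mm and grips with 20 to 120 N. Pads are 22 mm wide; open, the fingers measure 114 mm over their backs; the gripper's body (76 mm by 85 mm) begins 54 mm behind the grasp point. The pads swing forward as they close: fully open they stand 13 mm farther back than shut.
Start: joints at [1.046, 0.527, 1.433, -0, 1.181, -0.178], TCP at [0.212, 0.588, 0.231] pointing down, gripper open.
Joint ranges: [-3.08, 3.08], [-0.75, 2.2], [0.22, 2.44], [-1.43, 4.57], [0, 2.65], [-2.85, 2.85]. Speed limits (rad/s): [2.79, 2.79, 3.14, 3.14, 3.14, 3.14].

INTERFACE

Orientations are given as a unit quaternion [x, y, z, w].
In Python, from station import manip gives the robot as it stands. The module is installed in compiled form; this text tells all that it offers.
- The arm moves only by the tool apply_moves, never from a script. Its arguments are lists of equal length, an entry for each row: "claw": the gripper's target within -1 to 1 (fully open at 1, half-way at 0, shut at -1); "travel": the shift along the tool's x, y, z scaled (see below), a list of three; "turn": the turn, a rotation vector about the tool's x, y, z scaled (see below), a list of three. In form: {"claw": [claw, ...], "travel": [[dx, dy, dz], ...], "turn": [[rx, ry, rz], ...]}. A call has 1 to 5 rows; each row is the pose to reach, as a shift and turn from the pose commanded when the call began, along the tool's axes at that moment, turning the shorter way round; what a row does not reach only later rows make up. The controller multiplies each number of a shift by 800 mm and each number of a turn by 180 degrees. A row lasts 1/12 s, in which the tool goes at most 41.7 mm and 7.16 degrees, less where a joint would pass 70% of its speed; a pose out of reach is approached as far as the arm can. A call with a number of a shift or a turn outside -1 to 1 is refused whole. A call with a gripper value outside its range is refused whole. The fingers move at their own pace and stop on an object; "newtons" is the grip in N (left out, the last holds). Time passes only in rows, so rows that repeat a pose let the fingers close. It gives the time, the measured TCP pose, the force, the opening and the grip force at its end, in the units of the state.
- manip.sense(): the state, without advancing time (a new reading comes with each control period).
- manip.snapshot(name): name is "scene" or "top"; returns a dict with "pixels" (400x640x3 uint8, red, green, blue), "depth" (400x640 float32, m along the optical axis (not along the pixel's ray), 0 where there is no reading), "intrinsics" (3x3 intrinsics, pixels), "R" (3x3) and "t" (3): a world point X has camera coordinates R X + t. Camera axes: x right, y down, z forward; pixel columns grow to the right and rows downward; lengths in m; the calibration is good to about 2 mm. A picture is of the moment at which its call begins.
- manip.sign_off(): hands the job in; it is judged then, once.
The state is a dict: "t": time; "q": joint angles; "qd": joint speeds; "tau": joint torques, N m; "tcp_pos": TCP position; "tool_rot": TCP orientation; "force": force on the tool from outside, world axes, zero at the start; "ft_torque": the same for the moment, N m; "finger_gap": opening from 0.0 (shut) to 1.0 (fully open); "gripper_force": force on a finger pad.
Only numpy, scipy, OpenCV 4.12 (cv2) and the standard library are available. Lean on these libraries where they do the work, as an engineer would, in place of code of your own. Each camera call takes 0.05 s, during which the arm holds its last target. There are 200 camera calls.

## Working session

There is one attempt and no reset: what is moved stays moved. The work goes in short steps, Python scripts to look and compute and a tool call to move; the robot and the scene stay as the last step left them, time stands still between calls to the robot, and variables do not carry over. Pictures are saved under pics/ and viewed, at most 14 in all, crops included, and the job is handed in when it is done.

Besides the shell and the picture viewer there is one more tool, called after "Request:" as name(argument=value, ...) on one line, values as JSON. apply_moves: Moves the arm, as the interface text tells. Shifts and turns lie within -1 to 1; 1 stands for 800 mm of shift or 180 degrees of turn. Its arguments: {"type":"object","properties":{"claw":{"type":"array","items":{"type":"number"}},"travel":{"type":"array","items":{"type":"array","items":{"type":"number"}}},"turn":{"type":"array","items":{"type":"array","items":{"type":"number"}}},"newtons":{"type":"number"}},"required":["claw","travel","turn"]}

```bash
mkdir -p pics; cat > h.py <<'E'
import numpy as np, cv2
from scipy.spatial.transform import Rotation as Ro
from station import manip
def snap(n):
    s=manip.snapshot(n); return s
def save(s,name,box=None,k=1):
    im=s["pixels"][:,:,::-1]
    if box: im=im[box[1]:box[3],box[0]:box[2]]
    cv2.imwrite("pics/"+name,cv2.resize(np.ascontiguousarray(im),None,fx=k,fy=k,interpolation=cv2.INTER_CUBIC))
def cloud(s):
    K=s["intrinsics"];d=s["depth"];v,u=np.mgrid[:d.shape[0],:d.shape[1]]
    P=np.stack([(u-K[0,2])/K[0,0]*d,(v-K[1,2])/K[1,1]*d,d],-1)
    return (P-s["t"])@s["R"]
def ray(s,u,v,z):
    K=s["intrinsics"];d=s["R"].T@np.array([(u-K[0,2])/K[0,0],(v-K[1,2])/K[1,1],1]);c=-s["R"].T@s["t"]
    return c+d*(z-c[2])/d[2]
def proj(s,X):
    p=s["intrinsics"]@(s["R"]@np.array(X)+s["t"]);return p[:2]/p[2]
E
python3 - <<'E'
from h import *
for n in("scene","top"):
    s=snap(n);save(s,n+"0.png",None,1.25);print(n,"cam",-s["R"].T@s["t"],s["intrinsics"][0,0]); np.save(n+"0.npy",s,allow_pickle=True)
print(manip.sense())
E
```

```text
scene cam [1.41904561 0.11335009 0.92229342] 402.3395552510638
top cam [ 0.447322   -0.01233488  1.33241049] 469.63560357436296
{'t': 0.1, 'q': array([ 1.04547932e+00,  5.28382848e-01,  1.43377985e+00,  1.26088289e-05,
        1.18141974e+00, -1.78461576e-01]), 'qd': array([ 0.0005712 , -0.00154253, -0.00400331, -0.00059701,  0.00107846,
        0.0002844 ]), 'tau': array([-3.28943861e-05, -4.43304169e+01, -1.78586054e+01, -2.10182689e-04,
        3.85441774e-03,  2.59466117e-05]), 'tcp_pos': array([0.2120784 , 0.58722579, 0.23042375]), 'tool_rot': array([ 1.72561929e-01,  9.84998168e-01, -9.31920252e-04, -3.48384786e-04]), 'force': array([ 1.10501941, -0.3211116 , -0.09152526]), 'ft_torque': array([ 6.86713853e-05,  8.38779487e-02, -2.95781815e-02]), 'gripper_force': 0.0, 'finger_gap': 1.0015587340339633}
```

View pics/scene0.png

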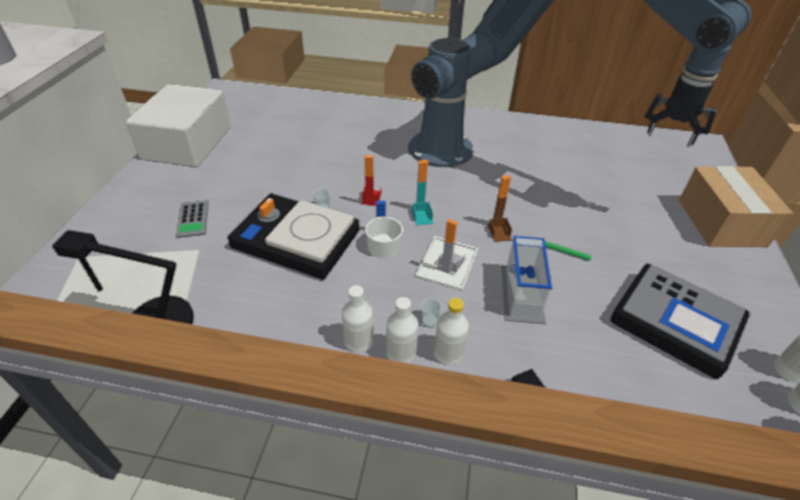

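View pics/top0.png

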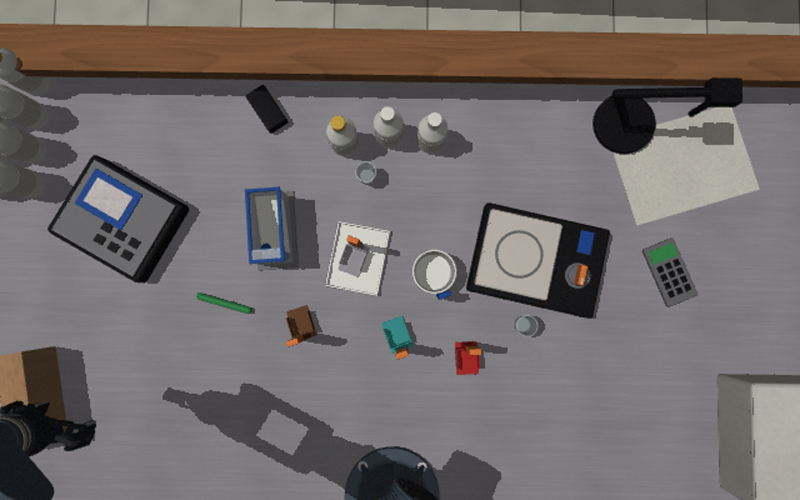

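```bash
cat > m.py <<'E'
from h import *
s=np.load("top0.npy",allow_pickle=True).item(); C=cloud(s)
hsv=cv2.cvtColor(s["pixels"],cv2.COLOR_RGB2HSV)
def msk(lo,hi,box,z=None):
    m=cv2.inRange(hsv,np.array(lo),np.array(hi))>0
    b=np.zeros_like(m);b[box[1]:box[3],box[0]:box[2]]=1;m&=b
    if z: m&=(C[...,2]>z[0])&(C[...,2]<z[1])
    return m
def rect(m,z):
    v,u=np.nonzero(m);P=np.array([ray(s,a,b,z)[:2] for a,b in zip(u,v)],np.float32)
    return cv2.minAreaRect(P*1000), P
B=(100,40,130,255)
r,P=rect(msk((100,120,60),(130,255,255),(190,145,240,220)),.115);print("canister rim",r,cv2.boxPoints(r).round(0).tolist())
print("depth z of blue rim",np.percentile(C[msk((100,120,60),(130,255,255),(190,145,240,220))][:,2],[10,50,90]))
r,P=rect(msk((0,0,170),(180,40,255),(255,170,320,242),(-.01,.03)),.010);print("tray",r,cv2.boxPoints(r).round(0).tolist())
m=msk((5,140,120),(20,255,255),(270,180,300,205));q=C[m];print("scoop orange",len(q),np.percentile(q[:,2],[5,50,95]),np.median(q,0))
t=q[q[:,2]>np.percentile(q[:,2],90)-.006]; print(" top",t.mean(0),len(t),cv2.minAreaRect((t[:,:2]*1000).astype(np.float32)))
m=msk((5,140,120),(20,255,255),(450,205,480,232));q=C[m];t=q[q[:,2]>.08];print("knob",len(q),np.median(q,0),t.mean(0),len(t),cv2.minAreaRect((t[:,:2]*1000).astype(np.float32)))
m=msk((100,140,60),(130,255,255),(345,228,368,242));q=C[m];t=q[q[:,2]>.09];print("tab",len(q),t.mean(0),len(t),cv2.minAreaRect((t[:,:2]*1000).astype(np.float32)))
q=C[195:240,325:370].reshape(-1,3);t=q[(q[:,2]>.055)&(q[:,2]<.068)].astype(np.float32);print("beaker rim",len(t),cv2.minEnclosingCircle(t[:,:2]*1000),t[:,2].mean())
q=C[155:255,370:460].reshape(-1,3);t=q[(q[:,2]>.064)&(q[:,2]<.075)].astype(np.float32);print("platform",len(t),cv2.minAreaRect(t[:,:2]*1000),t[:,2].mean())
m=msk((100,140,30),(130,255,255),(195,185,235,206));print("balls?",m.sum(),[ (int(u),int(v)) for v,u in zip(*np.nonzero(m))][::6])
im=s["pixels"][:,:,::-1]
a=cv2.resize(im[130:230,180:320],None,fx=5.6,fy=5.6,interpolation=cv2.INTER_CUBIC);cv2.imwrite("pics/c1.png",a[:560])
E
python3 m.py
```

```text
canister rim ((580.0783081054688, 273.56658935546875), (156.11289978027344, 73.80027770996094), 5.8337721824646) [[499.0, 302.0], [506.0, 229.0], [661.0, 245.0], [654.0, 318.0]]
depth z of blue rim [0.1103953  0.11423083 0.11768236]
tray ((519.2842407226562, 85.98934936523438), (118.64958953857422, 148.5045928955078), 80.04644775390625) [[436.0, 40.0], [582.0, 15.0], [603.0, 132.0], [456.0, 157.0]]
scoop orange 39 [0.16329529 0.16809146 0.17048721] [0.54819133 0.08393709 0.16809146]
 top [0.54752362 0.08497366 0.16794104] 35 ((547.5029907226562, 85.20429229736328), (20.34196662902832, 10.31259536743164), 72.18848419189453)
knob 73 [ 0.48877567 -0.39729498  0.0861434 ] [ 0.48823565 -0.3975918   0.0865028 ] 73 ((486.6957702636719, -398.4915771484375), (14.329254150390625, 41.72624969482422), 77.24217987060547)
tab 44 [ 0.44085603 -0.1035991   0.1061482 ] 43 ((440.6254577636719, -103.66964721679688), (11.205245971679688, 24.833810806274414), 22.26605224609375)
beaker rim 176 ((485.1589050292969, -85.8829345703125), 52.3192138671875) 0.06035083
platform 3545 ((530.1231689453125, -265.87274169921875), (160.3521728515625, 169.8192596435547), 78.11759948730469) 0.069263056
balls? 129 [(198, 185), (199, 186), (200, 187), (224, 188), (225, 189), (198, 191), (199, 192), (200, 193), (224, 194), (212, 195), (200, 196), (214, 196), (200, 197), (213, 197), (199, 198), (212, 198), (199, 199), (199, 200), (200, 201), (226, 202), (199, 204), (225, 205)]
```

View pics/c1.png

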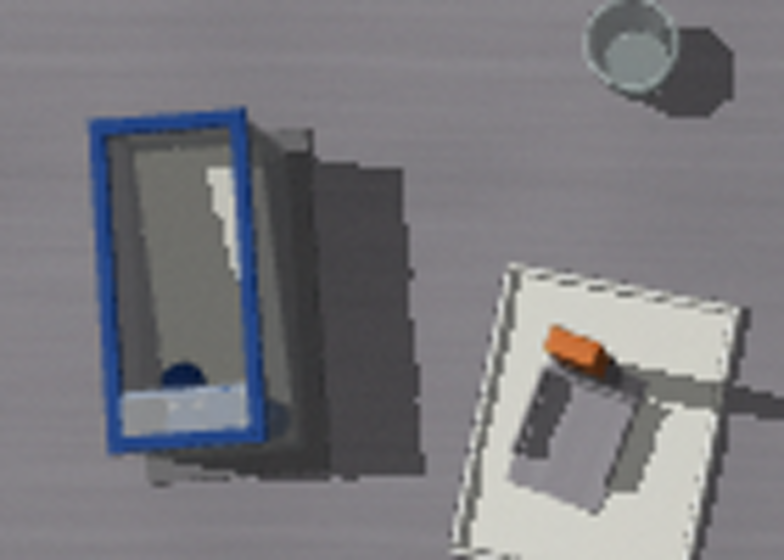

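```bash
cat >> h.py <<'E'
from scipy.spatial.transform import Slerp
def down(yaw,pitch=0):
    "tool: y=scoop x (yaw deg), z=-scoop z; pitch>0 = lip down (handle top leans to scoop -x)"
    return Ro.from_euler('z',yaw,degrees=True)*Ro.from_euler('y',-pitch,degrees=True)*Ro.from_matrix(np.array([[0,1,0],[1,0,0],[0,0,-1.]]))
def plan(wps,p0=None,R0=None):
    "wps: list of (pos,Rot,) each reached in own calls; prints per call the final row"
    st=manip.sense()
    p=np.array(st["tcp_pos"]) if p0 is None else np.array(p0); R=Ro.from_quat(st["tool_rot"]) if R0 is None else R0
    for (q,S) in wps:
        q=np.array(q); rows=max(np.linalg.norm(q-p)/.0405,np.degrees((R.inv()*S).magnitude())/7.1)
        n=int(np.ceil(rows/5-1e-6)) or 1; sl=Slerp([0,1],Ro.concatenate([R,S])); pp=p
        for k in range(n):
            a=sl(k/n);b=sl((k+1)/n);A=p+(q-p)*k/n;Bq=p+(q-p)*(k+1)/n
            tr=a.inv().apply(Bq-A)/.8; tu=(a.inv()*b).as_rotvec()/np.pi
            print("rows %.1f travel %s turn %s -> %s"%(rows/n,tr.round(4).tolist(),tu.round(4).tolist(),Bq.round(3).tolist()))
        p,R=q,S
E
python3 - <<'E'
from h import *
s=np.load("scene0.npy",allow_pickle=True).item()
save(s,"can_scene.png",(390,170,460,270),5.5)
plan([([.5475,.085,.235],down(-17.5))])
C=cloud(s);hsv=cv2.cvtColor(s["pixels"],cv2.COLOR_RGB2HSV)
m=cv2.inRange(hsv,(5,140,120),(20,255,255))>0
m[:, :350]=0;m[:,372:]=0;m[:170]=0;m[215:]=0
q=C[m];print(len(q),q[:,2].min(),q[:,2].max(),np.median(q,0)); v,u=np.nonzero(m);print(u.min(),u.max(),v.min(),v.max())
print("pred top px",proj(s,[.5475,.085,.169]))
t=q[q[:,2]>.165];print(t.mean(0),len(t))
E
```

```text
rows 5.0 travel [-0.2026, -0.1493, -0.0017] turn [-0.0002, 0.0001, 0.1623] -> [0.324, 0.42, 0.232]
rows 5.0 travel [-0.2497, -0.0315, -0.0018] turn [-0.0002, 0.0001, 0.1623] -> [0.436, 0.252, 0.233]
rows 5.0 travel [-0.2333, 0.0944, -0.0019] turn [-0.0002, 0.0001, 0.1623] -> [0.548, 0.085, 0.235]
117 0.1092908542692093 0.9222934213415332 [0.55586698 0.08366466 0.14521291]
357 364 176 194
pred top px [361.78571429 176.38277925]
[0.59014946 0.08479991 0.20115056] 24
```

View pics/can_scene.png

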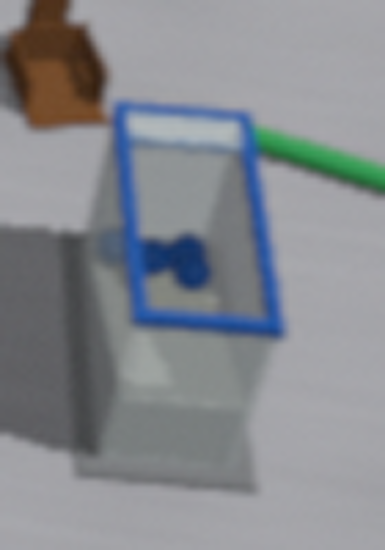

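I see the steel scoop on the white tray at top-view (355,250). The look-alikes are brown (298,325), turquoise (398,340) and red (467,355). The close crop shows an orange handle over a steel bowl, so the steel one is right. About four balls sit at the canister's near end, at scene-crop pixels (110,245), (150,255), (185,245) and (195,270).

Request:
apply_moves(claw=[1, 1, 1, 1, 1], travel=[[-0.0405, -0.03, 0], [-0.081, -0.06, 0], [-0.122, -0.09, 0], [-0.162, -0.12, 0], [-0.2026, -0.1493, -0.0017]], turn=[[0, 0, 0.032], [0, 0, 0.065], [0, 0, 0.097], [0, 0, 0.13], [0, 0, 0.1623]], newtons=40)

```text
t: 0.52
tcp_pos: [0.3243, 0.4185, 0.2321]
tool_rot: [0.417, 0.909, -0.001, -0.0]
force: [0.6, 0.6, 0.4]
finger_gap: 0.999
gripper_force: 0.0
```

Request:
apply_moves(claw=[1, 1, 1, 1, 1], travel=[[-0.05, -0.0063, 0], [-0.1, -0.0126, 0], [-0.15, -0.019, 0], [-0.2, -0.025, 0], [-0.2497, -0.0315, -0.0018]], turn=[[0, 0, 0.032], [0, 0, 0.065], [0, 0, 0.097], [0, 0, 0.13], [0, 0, 0.1623]])

```text
t: 0.93
tcp_pos: [0.4363, 0.251, 0.2337]
tool_rot: [0.633, 0.774, -0.0, -0.0]
force: [0.6, 0.4, 0.1]
finger_gap: 1.002
gripper_force: 0.0
```

Request:
apply_moves(claw=[1, 1, 1, 1, 1], travel=[[-0.0467, 0.019, 0], [-0.0933, 0.0378, 0], [-0.14, 0.0566, 0], [-0.1866, 0.0755, 0], [-0.2333, 0.0944, -0.0019]], turn=[[0, 0, 0.032], [0, 0, 0.065], [0, 0, 0.097], [0, 0, 0.13], [0, 0, 0.1623]])

```text
t: 1.35
tcp_pos: [0.5481, 0.0836, 0.2351]
tool_rot: [0.808, 0.589, -0.001, -0.001]
force: [-0.3, 0.3, 0.3]
finger_gap: 0.999
gripper_force: 0.0
```

Request:
apply_moves(claw=[1, 1, 1, 1, 1], travel=[[0, 0, 0.04], [0, 0, 0.08], [0, 0, 0.11], [0, 0, 0.1325], [0, 0, 0.1325]], turn=[[0, 0, 0], [0, 0, 0], [0, 0, 0], [0, 0, 0], [0, 0, 0]])

```text
t: 1.77
tcp_pos: [0.5446, 0.0853, 0.1256]
tool_rot: [0.807, 0.591, -0.004, -0.003]
force: [-0.5, 0.0, -0.5]
finger_gap: 1.0
gripper_force: 0.0
```

Request:
apply_moves(claw=[0, -0.5, -1, -1, -1], travel=[[0, 0, 0], [0, 0, 0], [0, 0, 0], [0, 0, 0], [0, 0, 0]], turn=[[0, 0, 0], [0, 0, 0], [0, 0, 0], [0, 0, 0], [0, 0, 0]], newtons=60)

```text
t: 2.18
tcp_pos: [0.5485, 0.0856, 0.1309]
tool_rot: [0.806, 0.591, 0.001, 0.001]
force: [-0.2, -0.2, -0.2]
finger_gap: 0.303
gripper_force: 0.0
```

Request:
apply_moves(claw=[-1, -1, -1, -1, -1], travel=[[0, 0, 0], [0, 0, 0], [0, 0, 0], [0, 0, 0], [0, 0, 0]], turn=[[0, 0, 0], [0, 0, 0], [0, 0, 0], [0, 0, 0], [0, 0, 0]])

```text
t: 2.6
tcp_pos: [0.5486, 0.0854, 0.1303]
tool_rot: [0.807, 0.591, 0.001, 0.001]
force: [0.6, -0.1, 6.2]
finger_gap: 0.129
gripper_force: 60.5
```

```bash
cat >> h.py <<'E'
CAN=np.array([.580,.2736]);YAW=5.83
def can(s,y,z): # s from inner -x wall, canister y -> world
    a=np.radians(YAW);x=s-.0725
    return np.array([CAN[0]+x*np.cos(a)-y*np.sin(a),CAN[1]+x*np.sin(a)+y*np.cos(a),z])
H=.126
def scoop(s,z,pitch,y=0,dyaw=0):
    "TCP pose for lip underside at s,z (canister frame)"
    t=np.radians(pitch); d=.066*np.array([np.cos(t),np.sin(t)])+H*np.array([-np.sin(t),np.cos(t)])
    return can(s+d[0],y,z+d[1]),down(YAW+dyaw,pitch)
def fl(s): return .006+s*np.tan(np.radians(18))
def incan(X):
    a=np.radians(YAW);d=np.array(X[:2])-CAN
    return np.array([d[0]*np.cos(a)+d[1]*np.sin(a)+.0725,-d[0]*np.sin(a)+d[1]*np.cos(a),X[2]])
def lipnow():
    st=manip.sense();R=Ro.from_quat(st["tool_rot"]).as_matrix();p=np.array(st["tcp_pos"])
    return incan(p+R[:,2]*H-R[:,1]*.066)
E
python3 - <<'E'
from h import *
s=np.load("scene0.npy",allow_pickle=True).item()
for c in [(110,245),(150,255),(185,245),(195,270)]:
    u=390+c[0]/5.5;v=170+c[1]/5.5;z=.02
    for _ in range(8):
        q=incan(ray(s,u,v,z));z=fl(max(q[0],.01))+.0116
    print(q.round(3))
st=manip.sense();p=np.array(st["tcp_pos"]);R=Ro.from_quat(st["tool_rot"])
up=p.copy();up[2]=.275
A=scoop(.06,.135,18);B=scoop(.06,fl(.06)+.006,18)
plan([(up,R),A,B])
E
```

```text
[ 0.014 -0.022  0.022]
[ 0.022 -0.001  0.025]
[0.008 0.02  0.021]
[0.035 0.022 0.029]
rows 3.6 travel [0.0001, 0.0003, -0.1808] turn [0.0, 0.0, 0.0] -> [0.549, 0.085, 0.275]
rows 4.8 travel [0.2418, -0.0203, -0.0002] turn [-0.098, 0.0203, -0.1286] -> [0.591, 0.275, 0.275]
rows 2.6 travel [-0.0, -0.04, 0.123] turn [0.0, 0.0, 0.0] -> [0.591, 0.275, 0.172]
```

Request:
apply_moves(claw=[-1, -1, -1, -1], travel=[[0, 0, -0.04], [0, 0, -0.09], [0, 0, -0.14], [0, 0, -0.181]], turn=[[0, 0, 0], [0, 0, 0], [0, 0, 0], [0, 0, 0]])

```text
t: 2.93
tcp_pos: [0.5475, 0.0856, 0.276]
tool_rot: [0.807, 0.591, -0.0, -0.0]
force: [0.9, -0.7, -1.2]
finger_gap: 0.13
gripper_force: 59.6
```

Request:
apply_moves(claw=[-1, -1, -1, -1, -1], travel=[[0.0484, -0.004, 0], [0.0967, -0.008, 0], [0.145, -0.012, 0], [0.1934, -0.016, 0], [0.2418, -0.0203, -0.0002]], turn=[[-0.0196, 0.004, -0.0257], [-0.0392, 0.0081, -0.0514], [-0.0588, 0.0122, -0.077], [-0.0784, 0.0162, -0.103], [-0.098, 0.0203, -0.1286]])

```text
t: 3.35
tcp_pos: [0.5896, 0.2765, 0.2737]
tool_rot: [0.661, 0.734, 0.116, 0.104]
force: [0.1, -0.6, -0.9]
finger_gap: 0.131
gripper_force: 59.8
```

```bash
python3 - <<'E'
from h import *
s=snap("top");save(s,"over.png",(170,120,300,230),5)
print(lipnow(),manip.sense()["tcp_pos"])
plan([scoop(.06,fl(.06)+.006,18,.004)])
E
```

```text
[0.05870544 0.0089195  0.13314643] [0.58888144 0.28306162 0.27341507]
rows 2.5 travel [-0.0063, -0.0377, 0.1214] turn [0.0006, -0.0025, 0.0028] -> [0.591, 0.279, 0.172]
```

View pics/over.png

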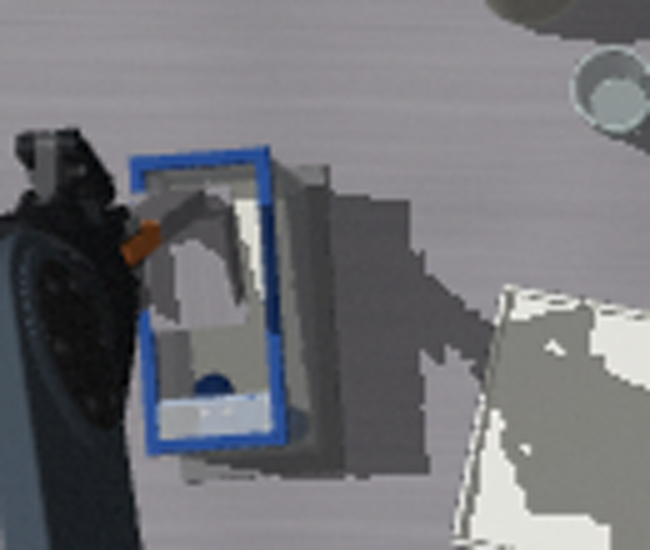

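Request:
apply_moves(claw=[-1, -1, -1], travel=[[0, 0, 0], [0, 0, 0], [0, 0, 0]], turn=[[0, 0, 0], [0, 0, 0], [0, 0, 0]])

```text
t: 3.65
tcp_pos: [0.59, 0.2739, 0.2736]
tool_rot: [0.663, 0.733, 0.114, 0.104]
force: [0.1, -0.5, -1.6]
finger_gap: 0.131
gripper_force: 59.7
```

```bash
python3 - <<'E'
from h import *
s=snap("top")
C=cloud(s);q=np.array([incan(p) for p in C[140:190,180:240].reshape(-1,3)])
t=q[(q[:,2]>.125)&(q[:,2]<.178)&(q[:,0]<.13)&(abs(q[:,1])<.045)]
print(len(t)); 
for a in np.arange(.05,.13,.01):
    w=t[(t[:,0]>a)&(t[:,0]<a+.01)]
    if len(w)>4: print(a.round(3),np.percentile(w[:,1],[2,98]).round(4),w[:,2].mean().round(3),len(w))
hsv=cv2.cvtColor(s["pixels"],cv2.COLOR_RGB2HSV)
print(lipnow(),manip.sense()["tcp_pos"],manip.sense()["force"])
plan([scoop(.06,fl(.06)+.006,18,.004)])
E
```

```text
449
0.05 [-0.0259  0.0209] 0.135 35
0.06 [-0.0262  0.0222] 0.14 84
0.07 [-0.0265  0.0223] 0.143 84
0.08 [-0.0265  0.0217] 0.146 78
0.09 [-0.0265  0.0195] 0.15 69
0.1 [-0.0266  0.0008] 0.157 39
0.11 [-0.0265  0.0212] 0.159 34
0.12 [-0.0248  0.0215] 0.158 26
[ 0.05844837 -0.00114124  0.13380816] [0.59037404 0.27351924 0.27394525] [-0.1275108   0.8914877  -1.23534153]
rows 2.5 travel [0.0065, -0.0378, 0.1221] turn [-0.0012, 0.0003, -0.0005] -> [0.591, 0.279, 0.172]
```

Request:
apply_moves(claw=[-1, -1, -1, -1, -1], travel=[[0.0065, 0, 0], [0.0065, -0.01, 0.03], [0.0065, -0.02, 0.065], [0.0065, -0.03, 0.1], [0.0065, -0.038, 0.122]], turn=[[0, 0, 0], [0, 0, 0], [0, 0, 0], [0, 0, 0], [0, 0, 0]])

```text
t: 4.12
tcp_pos: [0.5904, 0.2787, 0.1698]
tool_rot: [0.663, 0.733, 0.114, 0.103]
force: [0.1, -0.3, -1.2]
finger_gap: 0.13
gripper_force: 59.7
```

Request:
apply_moves(claw=[-1, -1, -1], travel=[[0, 0, 0], [0, 0, 0], [0, 0, 0]], turn=[[0, 0, 0], [0, 0, 0], [0, 0, 0]])

```text
t: 4.37
tcp_pos: [0.5926, 0.28, 0.1739]
tool_rot: [0.662, 0.733, 0.117, 0.105]
force: [0.7, -0.5, -1.0]
finger_gap: 0.133
gripper_force: 59.7
```

```bash
python3 - <<'E'
from h import *
print(lipnow(),fl(.06),manip.sense()["force"])
plan([scoop(.06,fl(.06)-.0,18,.004)])
E
```

```text
[0.0620034  0.00525236 0.0336371 ] 0.025495181773974376 [ 0.65980202 -0.49529277 -1.01524337]
rows 0.2 travel [-0.0014, -0.0054, 0.009] turn [0.0003, -0.0002, -0.0004] -> [0.591, 0.279, 0.166]
```

Request:
apply_moves(claw=[-1, -1, -1, -1], travel=[[0, 0, 0.003], [0, 0, 0.006], [0, 0, 0.006], [0, 0, 0.006]], turn=[[0, 0, 0], [0, 0, 0], [0, 0, 0], [0, 0, 0]])

```text
t: 4.7
tcp_pos: [0.5928, 0.2804, 0.1685]
tool_rot: [0.662, 0.733, 0.116, 0.104]
force: [0.1, 0.3, -2.1]
finger_gap: 0.134
gripper_force: 59.7
```

Request:
apply_moves(claw=[-1, -1], travel=[[0, 0, 0.0015], [0, 0, 0.0015]], turn=[[0, 0, 0], [0, 0, 0]])

```text
t: 4.87
tcp_pos: [0.5929, 0.2804, 0.1668]
tool_rot: [0.662, 0.733, 0.116, 0.104]
force: [0.7, 0.0, -1.5]
finger_gap: 0.133
gripper_force: 59.7
```

Request:
apply_moves(claw=[-1, -1], travel=[[0, 0, 0.0015], [0, 0, 0.0015]], turn=[[0, 0, 0], [0, 0, 0]])

```text
t: 5.03
tcp_pos: [0.5933, 0.2804, 0.1662]
tool_rot: [0.662, 0.733, 0.116, 0.104]
force: [-2.5, -0.2, 3.0]
finger_gap: 0.133
gripper_force: 60.5
```

Request:
apply_moves(claw=[-1, -1], travel=[[0, 0, 0.0015], [0, 0, 0.0015]], turn=[[0, 0, 0], [0, 0, 0]])

```text
t: 5.2
tcp_pos: [0.5935, 0.2805, 0.1662]
tool_rot: [0.662, 0.733, 0.116, 0.104]
force: [-5.0, -1.8, 9.9]
finger_gap: 0.133
gripper_force: 61.7
```

```bash
python3 - <<'E'
from h import *
l=lipnow();print(l,fl(l[0]),manip.sense()["force"],"slide to wall",l[0]/np.cos(np.radians(18))/.8)
E
```

```text
[0.06262116 0.00547362 0.02598898] 0.026346847777053692 [-5.00081782 -1.76927298  9.93567357] slide to wall 0.0823047281679828
```

Request:
apply_moves(claw=[-1, -1, -1, -1, -1], travel=[[0, -0.01, -0.0005], [0, -0.02, -0.0005], [0, -0.03, -0.0005], [0, -0.04, -0.0005], [0, -0.05, -0.0005]], turn=[[0, 0, 0], [0, 0, 0], [0, 0, 0], [0, 0, 0], [0, 0, 0]])

```text
t: 5.62
tcp_pos: [0.5604, 0.2781, 0.1565]
tool_rot: [0.661, 0.732, 0.121, 0.108]
force: [4.6, 2.1, 2.8]
finger_gap: 0.127
gripper_force: 59.8
```

Request:
apply_moves(claw=[-1, -1, -1, -1, -1], travel=[[0, -0.004, 0], [0, -0.008, 0], [0, -0.012, 0], [0, -0.016, 0], [0, -0.02, 0]], turn=[[0, 0, 0], [0, 0, 0], [0, 0, 0], [0, 0, 0], [0, 0, 0]])

```text
t: 6.03
tcp_pos: [0.5484, 0.2773, 0.1532]
tool_rot: [0.66, 0.732, 0.124, 0.11]
force: [6.3, -0.4, 12.6]
finger_gap: 0.133
gripper_force: 61.1
```

Request:
apply_moves(claw=[-1, -1, -1], travel=[[0, -0.002, 0], [0, -0.004, 0], [0, -0.005, 0]], turn=[[0, 0, 0], [0, 0, 0], [0, 0, 0]])

```text
t: 6.28
tcp_pos: [0.5469, 0.2772, 0.1532]
tool_rot: [0.66, 0.732, 0.127, 0.111]
force: [7.5, -1.5, 11.6]
finger_gap: 0.133
gripper_force: 61.0
```

```bash
python3 - <<'E'
from h import *
l=lipnow();print(l,fl(l[0]),manip.sense()["force"])
for n in("scene","top"):
    s=snap(n);p=proj(s,can(.03,0,.03)).astype(int);save(s,n+"_s1.png",(p[0]-40,p[1]-35,p[0]+40,p[1]+35),5)
a=cv2.imread("pics/scene_s1.png");b=cv2.imread("pics/top_s1.png");cv2.imwrite("pics/s1.png",np.hstack([a,b]))
E
```

```text
[0.01950262 0.0075617  0.01240473] 0.012336785290601174 [ 7.46231852 -1.53952304 11.57547692]
```

View pics/s1.png

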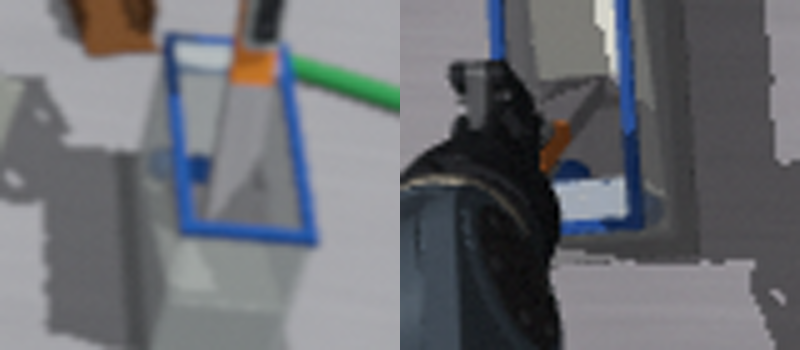

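Request:
apply_moves(claw=[-1, -1, -1, -1, -1], travel=[[-0.005, 0.003, -0.001], [-0.003, -0.002, -0.001], [0.002, -0.004, -0.001], [-0.004, -0.006, -0.001], [0, -0.008, -0.001]], turn=[[0, 0, 0.01], [0, 0, -0.01], [0, 0, 0.01], [0, 0, -0.01], [0, 0, 0]])

```text
t: 6.8
tcp_pos: [0.5389, 0.2753, 0.1505]
tool_rot: [0.66, 0.733, 0.124, 0.11]
force: [9.1, -7.3, 12.4]
finger_gap: 0.131
gripper_force: 64.0
```

```bash
python3 - <<'E'
from h import *
l=lipnow();print(l,fl(l[0]),manip.sense()["force"])
E
```

```text
[0.01064025 0.00611648 0.00981879] 0.009457227558608696 [ 9.10804688 -7.31573039 12.38728479]
```

Request:
apply_moves(claw=[-1, -1, -1, -1, -1], travel=[[-0.005, 0.005, -0.001], [-0.005, -0.004, -0.001], [0.002, -0.006, -0.001], [-0.006, -0.008, -0.001], [-0.002, -0.01, -0.001]], turn=[[0, 0, 0.015], [0, 0, -0.015], [0, 0, 0.015], [0, 0, -0.015], [0, 0, 0]])

```text
t: 7.22
tcp_pos: [0.535, 0.2746, 0.1505]
tool_rot: [0.659, 0.733, 0.129, 0.112]
force: [11.4, -3.3, 11.3]
finger_gap: 0.133
gripper_force: 70.4
```

```bash
python3 - <<'E'
from h import *
l=lipnow();print(l,fl(l[0]),manip.sense()["force"])
s=snap("scene");p=proj(s,can(.03,0,.03)).astype(int);save(s,"s2.png",(p[0]-30,p[1]-35,p[0]+30,p[1]+25),8)
E
```

```text
[0.00805722 0.00616413 0.00966139] 0.008617948721760797 [11.4197847  -3.34257914 11.28138883]
```

View pics/s2.png

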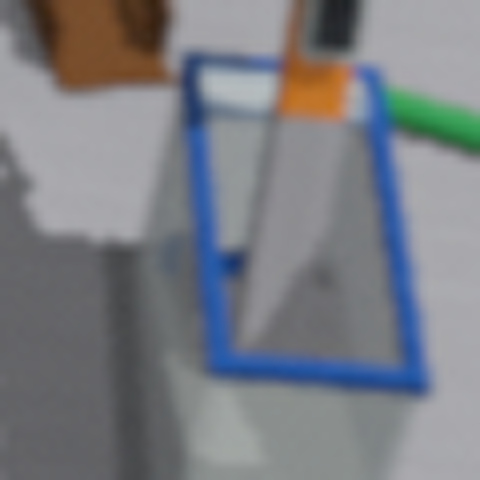

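```bash
python3 - <<'E'
from h import *
R=Ro.from_quat([.662,.733,.117,.105]);p=np.array([.5926,.28,.1739])+R.apply(np.array([-.002,-.093,.008])*.8)
print("cmd",p,incan(p+R.apply([0,-.066,H])),R.as_matrix()[:,1])
def tgt(sb,zb,pitch,y):
    t=np.radians(pitch);return scoop(sb-.072*np.cos(t),zb-.072*np.sin(t),pitch,y)
q,S=tgt(.084,.040,-12,.004)
for f in (.2,.4,.6,.8,1):
    pi=18.3-30.3*f
    # back edge interpolated from commanded
    t0=np.radians(18.3);b0=incan(p+R.apply([0,-.066,H]))+np.array([.072*np.cos(t0),0,.072*np.sin(t0)])
    b=b0+(np.array([.084,.004,.040])-b0)*f
    q,S=tgt(b[0],b[2],pi,b[1])
    print(pi.__round__(1),(R.inv().apply(q-p)/.8).round(4).tolist(),((R.inv()*S).as_rotvec()/np.pi).round(4).tolist(),q.round(3))
E
```

```text
cmd [0.52437955 0.27144728 0.14471608] [-0.00667138  0.00364279  0.00445176] [0.94568841 0.0963572  0.31046532]
12.2 [0.0003, 0.0224, -0.0016] [0.0325, -0.0003, -0.0] [0.541 0.273 0.152]
6.2 [0.0004, 0.0453, -0.0012] [0.0662, -0.0003, -0.0] [0.558 0.275 0.157]
0.1 [0.0004, 0.0679, 0.001] [0.0998, -0.0003, -0.0] [0.576 0.277 0.161]
-5.9 [0.0005, 0.09, 0.0049] [0.1335, -0.0003, 0.0] [0.594 0.279 0.163]
-12.0 [0.0006, 0.1115, 0.0104] [0.1672, -0.0003, 0.0] [0.611 0.281 0.164]
```

Request:
apply_moves(claw=[-1, -1, -1, -1, -1], travel=[[0, 0.0224, -0.002], [0, 0.0453, -0.002], [0, 0.068, 0.001], [0, 0.09, 0.005], [0, 0.1115, 0.0104]], turn=[[0.0325, 0, 0], [0.066, 0, 0], [0.1, 0, 0], [0.1335, 0, 0], [0.167, 0, 0]])

```text
t: 7.68
tcp_pos: [0.6104, 0.2804, 0.1638]
tool_rot: [0.666, 0.738, -0.08, -0.073]
force: [0.9, -0.1, -3.6]
finger_gap: 0.132
gripper_force: 59.2
```

Request:
apply_moves(claw=[-1, -1, -1], travel=[[0, 0, 0], [0, 0, 0], [0, 0, 0]], turn=[[0, 0, 0], [0, 0, 0], [0, 0, 0]])

```text
t: 7.93
tcp_pos: [0.6084, 0.28, 0.1608]
tool_rot: [0.666, 0.738, -0.08, -0.072]
force: [-1.1, 0.3, -2.2]
finger_gap: 0.135
gripper_force: 59.8
```

```bash
python3 - <<'E'
from h import *
l=lipnow();print(l,fl(l[0]),manip.sense()["force"],manip.sense()["tcp_pos"])
a=[]
for n in("scene","top"):
    s=snap(n);p=proj(s,can(.04,0,.04)).astype(int);save(s,n+"_t.png",(p[0]-35,p[1]-35,p[0]+35,p[1]+30),5.5);a.append(cv2.imread("pics/"+n+"_t.png"))
cv2.imwrite("pics/s3.png",np.hstack(a))
E
```

```text
[0.00990332 0.00346038 0.05184714] 0.009217784410861395 [-1.12570784  0.2838385  -2.1633354 ] [0.60838796 0.27998294 0.16076125]
```

View pics/s3.png

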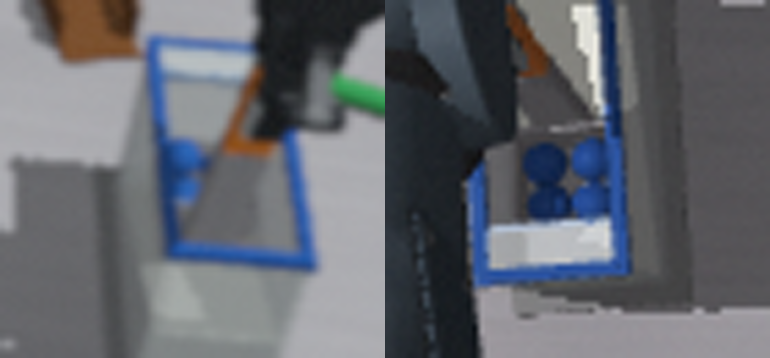

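```bash
cat >> h.py <<'E'
def scoopw(lip,yaw,pitch):
    t=np.radians(pitch);a=np.radians(yaw); d=.066*np.array([np.cos(t),np.sin(t)])+H*np.array([-np.sin(t),np.cos(t)])
    return np.array(lip)+np.array([d[0]*np.cos(a),d[0]*np.sin(a),d[1]]),down(yaw,pitch)
def beaker(s):
    C=cloud(s);hsv=cv2.cvtColor(s["pixels"],cv2.COLOR_RGB2HSV)
    m=cv2.inRange(hsv,(100,140,60),(130,255,255))>0
    m&=(C[...,2]>.09)&(C[...,2]<.125)&(C[...,1]<.05)&(C[...,1]>-.22)&(C[...,0]>.38)&(C[...,0]<.6)
    q=C[m];print("tab",len(q),q.mean(0).round(4))
    r=C[(C[...,2]>.056)&(C[...,2]<.068)&(C[...,1]<.05)&(C[...,1]>-.16)&(C[...,0]>.38)&(C[...,0]<.6)].astype(np.float32)
    print("rim",len(r),r.mean(0).round(4) if len(r) else 0,cv2.minEnclosingCircle(r[:,:2]*1000))
E
python3 - <<'E'
from h import *
s=snap("top");beaker(s)
st=manip.sense();l=lipnow()
w=[scoop(.036,l[2]+.016,-13,.002),scoop(.036,.165,-16,.002)]
plan(w)
E
```

```text
tab 44 [ 0.4408 -0.1033  0.106 ]
rim 171 [ 0.4902 -0.0862  0.0603] ((485.11248779296875, -85.06725311279297), 52.308555603027344)
rows 0.8 travel [-0.0025, 0.0301, -0.0255] turn [0.004, 0.0001, 0.0002] -> [0.636, 0.281, 0.178]
rows 2.2 travel [-0.0, -0.0187, -0.1115] turn [0.0167, 0.0, -0.0] -> [0.641, 0.282, 0.268]
```

Request:
apply_moves(claw=[-1, -1, -1, -1], travel=[[-0.001, 0.008, -0.008], [-0.002, 0.02, -0.016], [-0.0025, 0.03, -0.0255], [-0.0025, 0.03, -0.0255]], turn=[[0.004, 0, 0], [0.004, 0, 0], [0.004, 0, 0], [0.004, 0, 0]])

```text
t: 8.42
tcp_pos: [0.6391, 0.2815, 0.1798]
tool_rot: [0.666, 0.738, -0.081, -0.074]
force: [0.6, 0.1, -2.9]
finger_gap: 0.134
gripper_force: 60.0
```

Request:
apply_moves(claw=[-1, -1, -1, -1, -1], travel=[[0, -0.002, -0.01], [0, -0.006, -0.035], [0, -0.012, -0.07], [0, -0.017, -0.1], [0, -0.0187, -0.1115]], turn=[[0, 0, 0], [0.005, 0, 0], [0.01, 0, 0], [0.015, 0, 0], [0.0167, 0, 0]])

```text
t: 8.83
tcp_pos: [0.6431, 0.2823, 0.2729]
tool_rot: [0.664, 0.736, -0.1, -0.091]
force: [1.5, 1.3, -2.0]
finger_gap: 0.134
gripper_force: 59.8
```

Request:
apply_moves(claw=[-1, -1], travel=[[0, 0, 0], [0, 0, 0]], turn=[[0, 0, 0], [0, 0, 0]])

```text
t: 9.0
tcp_pos: [0.6419, 0.2819, 0.2688]
tool_rot: [0.664, 0.735, -0.102, -0.093]
force: [-0.6, -0.6, -2.6]
finger_gap: 0.136
gripper_force: 59.8
```

```bash
python3 - <<'E'
from h import *
print(lipnow())
s=snap("top");C=cloud(s);hsv=cv2.cvtColor(s["pixels"],cv2.COLOR_RGB2HSV)
m=(cv2.inRange(hsv,(100,140,40),(130,255,255))>0)
m&=(C[...,2]>.13)&(C[...,2]<.2); n,lab,stt,c=cv2.connectedComponentsWithStats(m.astype(np.uint8));print("blue above rim",m.sum(),stt[1:].tolist())
bc=np.array([.489,-.084]);yaw=-8;a=np.radians(yaw);d=np.array([np.cos(a),np.sin(a)])
L=lambda o,z:[*(bc+d*o),z]
plan([scoopw(L(.02,.165),yaw,-16),scoopw(L(.02,.098),yaw,-14),scoopw(L(.018,.085),yaw,35)])
E
```

```text
[0.036975   0.00200682 0.1655971 ]
blue above rim 213 [[197, 169, 17, 17, 213]]
rows 4.7 travel [-0.2354, -0.0446, 0.0125] turn [-0.0, 0.0106, 0.037] -> [0.624, 0.091, 0.268]
rows 4.7 travel [-0.2392, -0.017, 0.0046] turn [-0.0, 0.0106, 0.037] -> [0.606, -0.1, 0.268]
rows 1.6 travel [0.0, 0.0175, 0.0777] turn [-0.0111, 0.0, 0.0] -> [0.602, -0.1, 0.204]
rows 3.5 travel [-0.0, -0.0729, 0.0041] turn [-0.1361, 0.0, 0.0] -> [0.546, -0.092, 0.215]
rows 3.5 travel [0.0, -0.068, -0.0265] turn [-0.1361, 0.0, -0.0] -> [0.489, -0.084, 0.226]
```

```bash
cat >> h.py <<'E'
def frac(q,S,groups,p0=None,R0=None):
    st=manip.sense();p=np.array(st["tcp_pos"]) if p0 is None else p0;R=Ro.from_quat(st["tool_rot"]) if R0 is None else R0
    sl=Slerp([0,1],Ro.concatenate([R,S]));b=0
    for g in groups:
        a=sl(b);A=p+(q-p)*b
        print("travel",[(a.inv().apply(p+(q-p)*f-A)/.8).round(4).tolist() for f in g],"turn",[((a.inv()*sl(f)).as_rotvec()/np.pi).round(4).tolist() for f in g]);b=g[-1]
E
python3 - <<'E'
from h import *
bc=np.array([.489,-.084]);yaw=-8;a=np.radians(yaw);d=np.array([np.cos(a),np.sin(a)])
L=lambda o,z:[*(bc+d*o),z]
frac(*scoopw(L(.02,.165),yaw,-16),[[.02,.06,.12,.2,.29],[.38,.47,.56,.65,.73],[.8,.87,.92,.97,1]])
E
```

```text
travel [[-0.0094, -0.0018, 0.0005], [-0.0282, -0.0054, 0.0015], [-0.0565, -0.0107, 0.003], [-0.0942, -0.0178, 0.005], [-0.1365, -0.0259, 0.0073]] turn [[-0.0, 0.0004, 0.0015], [-0.0, 0.0013, 0.0044], [-0.0, 0.0026, 0.0089], [-0.0, 0.0043, 0.0148], [-0.0, 0.0062, 0.0215]]
travel [[-0.0428, -0.0052, 0.0014], [-0.0857, -0.0103, 0.0029], [-0.1285, -0.0155, 0.0043], [-0.1714, -0.0206, 0.0057], [-0.2095, -0.0252, 0.007]] turn [[-0.0, 0.0019, 0.0067], [-0.0, 0.0038, 0.0133], [-0.0, 0.0057, 0.02], [-0.0, 0.0077, 0.0266], [-0.0, 0.0094, 0.0326]]
travel [[-0.0336, -0.0006, 0.0001], [-0.0672, -0.0012, 0.0003], [-0.0911, -0.0016, 0.0003], [-0.1151, -0.002, 0.0004], [-0.1295, -0.0023, 0.0005]] turn [[-0.0, 0.0015, 0.0052], [-0.0, 0.003, 0.0104], [-0.0, 0.004, 0.0141], [-0.0, 0.0051, 0.0178], [-0.0, 0.0057, 0.02]]
```

Request:
apply_moves(claw=[-1, -1, -1, -1, -1], travel=[[-0.0094, -0.0018, 0.0005], [-0.0282, -0.0054, 0.0015], [-0.0565, -0.0107, 0.003], [-0.0942, -0.0178, 0.005], [-0.1365, -0.0259, 0.0073]], turn=[[0, 0.0004, 0.0015], [0, 0.0013, 0.0044], [0, 0.0026, 0.0089], [0, 0.0043, 0.0148], [0, 0.0062, 0.0215]])

```text
t: 9.47
tcp_pos: [0.6313, 0.1696, 0.2669]
tool_rot: [0.689, 0.711, -0.1, -0.097]
force: [0.9, -0.4, -3.0]
finger_gap: 0.133
gripper_force: 59.9
```

Request:
apply_moves(claw=[-1, -1, -1, -1, -1], travel=[[-0.0428, -0.0052, 0.0014], [-0.0857, -0.0103, 0.0029], [-0.1285, -0.0155, 0.0043], [-0.1714, -0.0206, 0.0057], [-0.2095, -0.0252, 0.007]], turn=[[0, 0.0019, 0.0067], [0, 0.0038, 0.0133], [0, 0.0057, 0.02], [0, 0.0077, 0.0266], [0, 0.0094, 0.0326]])

```text
t: 9.88
tcp_pos: [0.6151, -0.0008, 0.2674]
tool_rot: [0.727, 0.672, -0.095, -0.102]
force: [0.3, 0.3, -2.7]
finger_gap: 0.133
gripper_force: 60.0
```

Request:
apply_moves(claw=[-1, -1, -1, -1, -1], travel=[[-0.0336, -0.0006, 0], [-0.0672, -0.0012, 0], [-0.0911, -0.0016, 0], [-0.1151, -0.002, 0], [-0.1295, -0.0023, 0]], turn=[[0, 0.0015, 0.0052], [0, 0.003, 0.0104], [0, 0.004, 0.0141], [0, 0.0051, 0.0178], [0, 0.0057, 0.02]])

```text
t: 10.3
tcp_pos: [0.6056, -0.1039, 0.2678]
tool_rot: [0.749, 0.648, -0.091, -0.105]
force: [0.6, -0.8, -2.6]
finger_gap: 0.131
gripper_force: 59.9
```

Request:
apply_moves(claw=[-1, -1, -1], travel=[[0, 0, 0], [0, 0, 0], [0, 0, 0]], turn=[[0, 0, 0], [0, 0, 0], [0, 0, 0]])

```text
t: 10.55
tcp_pos: [0.607, -0.0995, 0.2684]
tool_rot: [0.747, 0.65, -0.09, -0.105]
force: [-0.7, 0.8, -3.1]
finger_gap: 0.133
gripper_force: 59.9
```

```bash
python3 - <<'E'
from h import *
print(lipnow(),manip.sense()["tcp_pos"])
s=snap("top");beaker(s)
bc=np.array([.489,-.084]);yaw=-8;a=np.radians(yaw);d=np.array([np.cos(a),np.sin(a)])
L=lambda o,z:[*(bc+d*o),z]
plan([scoopw(L(.02,.098),yaw,-14),scoopw(L(.018,.085),yaw,35)])
a=[]
for n in("scene","top"):
    s=snap(n);p=proj(s,[.52,-.085,.13]).astype(int);save(s,n+"_t.png",(p[0]-45,p[1]-45,p[0]+45,p[1]+45),4.4);a.append(cv2.imread("pics/"+n+"_t.png"))
cv2.imwrite("pics/s4.png",np.hstack(a))
E
```

```text
[-0.03375737 -0.35018964  0.16537237] [ 0.60696211 -0.099471    0.26838048]
tab 0 [nan nan nan]
rim 0 0 ((0.0, 0.0), 0.0)
rows 1.6 travel [-0.002, 0.0166, 0.0787] turn [-0.0108, -0.0005, 0.0002] -> [0.602, -0.1, 0.204]
rows 3.5 travel [-0.0, -0.0729, 0.0041] turn [-0.1361, 0.0, 0.0] -> [0.546, -0.092, 0.215]
rows 3.5 travel [0.0, -0.068, -0.0265] turn [-0.1361, 0.0, -0.0] -> [0.489, -0.084, 0.226]h.py:58: RuntimeWarning: Mean of empty slice.
  q=C[m];print("tab",len(q),q.mean(0).round(4))
  ret = um.true_divide(
```

View pics/s4.png

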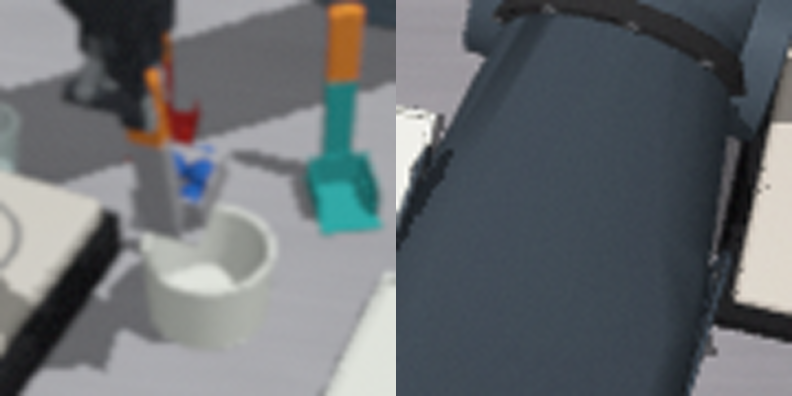

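```bash
python3 - <<'E'
from h import *
s0=np.load("scene0.npy",allow_pickle=True).item()
for s in (s0,snap("scene")):
    C=cloud(s);m=(C[...,2]>.052)&(C[...,2]<.066)&(C[...,1]<.0)&(C[...,1]>-.15)&(C[...,0]>.42)&(C[...,0]<.57)
    q=C[m];print(len(q),np.percentile(q[:,0],[1,99]).round(3),np.percentile(q[:,1],[1,99]).round(3))
E
```

```text
218 [0.444 0.543] [-0.132 -0.041]
160 [0.447 0.542] [-0.133 -0.04 ]
```

Request:
apply_moves(claw=[-1, -1, -1, -1], travel=[[-0.0005, 0.003, 0.015], [-0.001, 0.009, 0.045], [-0.002, 0.0166, 0.0787], [-0.002, 0.0166, 0.0787]], turn=[[0, 0, 0], [-0.005, 0, 0], [-0.0108, 0, 0], [-0.0108, 0, 0]])

```text
t: 11.08
tcp_pos: [0.5988, -0.0993, 0.1998]
tool_rot: [0.748, 0.651, -0.082, -0.097]
force: [-1.8, 0.4, -4.2]
finger_gap: 0.133
gripper_force: 60.0
```

Request:
apply_moves(claw=[-1, -1, -1, -1, -1], travel=[[0, -0.0146, 0], [0, -0.0292, 0], [0, -0.0437, 0], [0, -0.0583, 0.001], [0, -0.0729, 0.004]], turn=[[-0.027, 0, 0], [-0.0544, 0, 0], [-0.0816, 0, 0], [-0.109, 0, 0], [-0.136, 0, 0]])

```text
t: 11.5
tcp_pos: [0.5463, -0.0929, 0.2175]
tool_rot: [0.751, 0.653, 0.062, 0.071]
force: [-0.0, 0.1, -2.6]
finger_gap: 0.13
gripper_force: 60.2
```

Request:
apply_moves(claw=[-1, -1, -1, -1, -1], travel=[[0, -0.0146, -0.002], [0, -0.029, -0.006], [0, -0.042, -0.012], [0, -0.055, -0.019], [0, -0.068, -0.0265]], turn=[[-0.027, 0, 0], [-0.0544, 0, 0], [-0.0816, 0, 0], [-0.109, 0, 0], [-0.136, 0, 0]])

```text
t: 11.92
tcp_pos: [0.501, -0.0796, 0.2237]
tool_rot: [0.724, 0.636, 0.183, 0.193]
force: [0.9, 0.2, -0.4]
finger_gap: 0.131
gripper_force: 60.4
```

Request:
apply_moves(claw=[-1, -1, -1, -1, -1], travel=[[0, 0, 0], [0, 0, 0], [0, 0, 0], [0, 0, 0], [0, 0, 0]], turn=[[0, 0, 0], [0, 0, 0], [0, 0, 0], [0, 0, 0], [0, 0, 0]])

```text
t: 12.33
tcp_pos: [0.5039, -0.0818, 0.2233]
tool_rot: [0.725, 0.636, 0.182, 0.194]
force: [-0.2, 0.4, -1.6]
finger_gap: 0.134
gripper_force: 60.4
```

```bash
python3 - <<'E'
from h import *
st=manip.sense();R=Ro.from_quat(st["tool_rot"]).as_matrix();print(st["tcp_pos"],st["tcp_pos"]+R[:,2]*H-R[:,1]*.066,R[:,1],st["force"])
s=snap("scene");p=proj(s,[.5,-.085,.08]).astype(int);save(s,"s5.png",(p[0]-50,p[1]-45,p[0]+50,p[1]+45),5)
E
```

```text
[ 0.50387288 -0.08178124  0.2232698 ] [ 0.5118863  -0.08035393  0.08126364] [ 0.85125702 -0.11658865  0.51163324] [-0.18585762  0.35876013 -1.6371873 ]
```

View pics/s5.png

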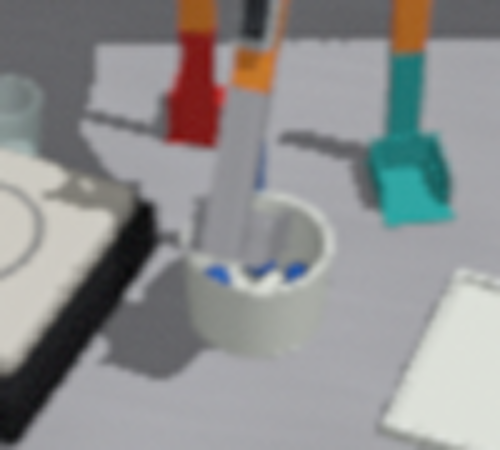

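```bash
python3 - <<'E'
from h import *
st=manip.sense();p=np.array(st["tcp_pos"]);R=Ro.from_quat(st["tool_rot"])
plan([(p+[0.01,0,.07],R),([.5486,.0854,.25],down(-17.5)),([.5486,.0854,.137],down(-17.5))])
E
```

```text
rows 1.7 travel [0.0031, 0.0554, -0.0688] turn [0.0, 0.0, 0.0] -> [0.514, -0.082, 0.293]
rows 4.6 travel [0.2117, -0.0147, 0.0582] turn [0.1699, -0.0207, 0.0542] -> [0.549, 0.085, 0.25]
rows 2.8 travel [0.0, 0.0, 0.1412] turn [0.0, 0.0, 0.0] -> [0.549, 0.085, 0.137]
```

Request:
apply_moves(claw=[-1, -1, -1], travel=[[0.001, 0.0185, -0.023], [0.002, 0.037, -0.046], [0.0031, 0.0554, -0.0688]], turn=[[0, 0, 0], [0, 0, 0], [0, 0, 0]])

```text
t: 12.63
tcp_pos: [0.5125, -0.0815, 0.293]
tool_rot: [0.726, 0.636, 0.18, 0.192]
force: [0.8, -0.3, -1.7]
finger_gap: 0.134
gripper_force: 60.4
```

Request:
apply_moves(claw=[-1, -1, -1, -1, -1], travel=[[0.0423, -0.003, 0.0116], [0.0847, -0.006, 0.0233], [0.127, -0.009, 0.035], [0.1694, -0.012, 0.0466], [0.2117, -0.0147, 0.0582]], turn=[[0.034, -0.004, 0.011], [0.068, -0.008, 0.022], [0.102, -0.0124, 0.0325], [0.136, -0.0166, 0.0434], [0.1699, -0.0207, 0.0542]])

```text
t: 13.05
tcp_pos: [0.5449, 0.0714, 0.2544]
tool_rot: [0.799, 0.6, 0.028, 0.03]
force: [1.5, -0.9, -1.0]
finger_gap: 0.133
gripper_force: 60.3
```

Request:
apply_moves(claw=[-1, -1, -1, -1], travel=[[0, 0, 0], [0, 0, 0], [0, 0, 0], [0, 0, 0]], turn=[[0, 0, 0], [0, 0, 0], [0, 0, 0], [0, 0, 0]])

```text
t: 13.38
tcp_pos: [0.5438, 0.0696, 0.2534]
tool_rot: [0.798, 0.601, 0.029, 0.03]
force: [0.6, -0.3, -0.4]
finger_gap: 0.132
gripper_force: 60.3
```

```bash
python3 - <<'E'
from h import *
print(manip.sense()["tcp_pos"])
a=[]
s=snap("top");beaker(s)
for P in([.49,-.085,.03],list(can(.04,0,.03))):
    p=proj(s,P).astype(int);save(s,"t.png",(p[0]-30,p[1]-35,p[0]+35,p[1]+35),6);a.append(cv2.imread("pics/t.png"))
cv2.imwrite("pics/s6.png",np.hstack(a))
plan([([.5486,.0854,.137],down(-17.5))])
E
```

```text
[0.54378907 0.06958728 0.25341723]
tab 38 [ 0.4409 -0.1039  0.1068]
rim 168 [ 0.4886 -0.0873  0.0608] ((485.2659912109375, -86.17389678955078), 52.252159118652344)
rows 2.9 travel [0.0194, -0.0119, 0.1457] turn [0.0265, -0.004, 0.0081] -> [0.549, 0.085, 0.137]
```

View pics/s6.png

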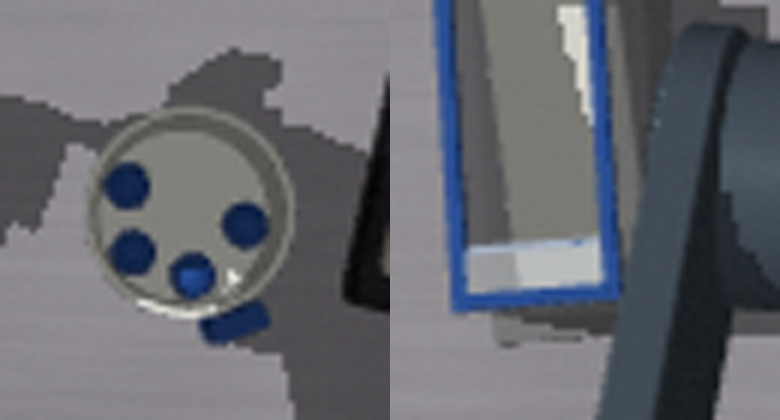

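Request:
apply_moves(claw=[-1, -1, -1, -1, -1], travel=[[0.0194, -0.0119, 0.01], [0.0194, -0.0119, 0.05], [0.0194, -0.0119, 0.095], [0.0194, -0.0119, 0.13], [0.0194, -0.0119, 0.1457]], turn=[[0.0265, -0.004, 0.008], [0.0265, -0.004, 0.008], [0.0265, -0.004, 0.008], [0.0265, -0.004, 0.008], [0.0265, -0.004, 0.008]])

```text
t: 13.85
tcp_pos: [0.5472, 0.085, 0.1343]
tool_rot: [0.807, 0.591, -0.002, -0.001]
force: [-0.5, 1.2, -1.6]
finger_gap: 0.131
gripper_force: 60.3
```

Request:
apply_moves(claw=[-1, -1, -1], travel=[[0, 0, 0], [0, 0, 0], [0, 0, 0]], turn=[[0, 0, 0], [0, 0, 0], [0, 0, 0]])

```text
t: 14.1
tcp_pos: [0.5504, 0.0857, 0.1384]
tool_rot: [0.806, 0.592, 0.001, 0.001]
force: [0.2, -0.2, -0.3]
finger_gap: 0.132
gripper_force: 60.4
```

```bash
python3 - <<'E'
from h import *
st=manip.sense();print(st["tcp_pos"],st["tool_rot"],st["force"])
plan([([.5486,.0854,.1305],down(-17.5))])
E
```

```text
[0.55037122 0.08573023 0.13837277] [0.80630094 0.5915034  0.00130669 0.00090769] [ 0.18930969 -0.19705128 -0.30204191]
rows 0.2 travel [-0.0011, -0.002, 0.0098] turn [0.001, -0.0003, 0.0002] -> [0.549, 0.085, 0.13]
```

Request:
apply_moves(claw=[-1, -1, -1, -1], travel=[[-0.001, -0.002, 0.003], [-0.001, -0.002, 0.006], [-0.001, -0.002, 0.0085], [-0.001, -0.002, 0.0085]], turn=[[0, 0, 0], [0, 0, 0], [0, 0, 0], [0, 0, 0]])

```text
t: 14.43
tcp_pos: [0.5481, 0.0864, 0.1304]
tool_rot: [0.806, 0.592, 0.001, 0.0]
force: [0.7, -0.3, 0.7]
finger_gap: 0.133
gripper_force: 60.6
```

Request:
apply_moves(claw=[-1, -1, -1], travel=[[0, 0, 0.001], [0, 0, 0.0015], [0, 0, 0.0015]], turn=[[0, 0, 0], [0, 0, 0], [0, 0, 0]])

```text
t: 14.68
tcp_pos: [0.5485, 0.0864, 0.1303]
tool_rot: [0.806, 0.592, 0.001, 0.0]
force: [-1.0, -0.3, 7.7]
finger_gap: 0.13
gripper_force: 61.8
```

Request:
apply_moves(claw=[-0.7, -0.4, 0, 0.5, 0.5], travel=[[0, 0, -0.001], [0, 0, -0.001], [0, 0, -0.001], [0, 0, -0.001], [0, 0, -0.001]], turn=[[0, 0, 0], [0, 0, 0], [0, 0, 0], [0, 0, 0], [0, 0, 0]])

```text
t: 15.1
tcp_pos: [0.5476, 0.0864, 0.1293]
tool_rot: [0.806, 0.592, -0.0, -0.0]
force: [-0.2, -0.1, -0.3]
finger_gap: 0.712
gripper_force: 0.0
```

Request:
apply_moves(claw=[0.5, 0.5, 0.5, 0.5, 0.5], travel=[[0, 0, -0.02], [0, 0, -0.05], [0, 0, -0.09], [0, 0, -0.13], [0, 0, -0.13]], turn=[[0, 0, 0], [0, 0, 0], [0, 0, 0], [0, 0, 0], [0, 0, 0]])

```text
t: 15.52
tcp_pos: [0.5517, 0.0863, 0.2396]
tool_rot: [0.806, 0.592, 0.005, 0.004]
force: [0.7, -0.3, -0.0]
finger_gap: 0.751
gripper_force: 0.0
```

```bash
python3 - <<'E'
from h import *
st=manip.sense();print(st["tcp_pos"],st["tool_rot"],st["force"])
s=snap("scene");C=cloud(s);hsv=cv2.cvtColor(s["pixels"],cv2.COLOR_RGB2HSV)
m=cv2.inRange(hsv,(5,140,120),(20,255,255))>0
m[:, :345]=0;m[:,377:]=0;m[:170]=0;m[215:]=0
v,u=np.nonzero(m);print("orange px",u.min(),u.max(),v.min(),v.max(),"before 357 364 176 194")
s=snap("top");beaker(s)
E
```

```text
[0.55174128 0.08631904 0.23959453] [0.8057837  0.59217634 0.00502519 0.00381588] [ 0.73913444 -0.27080898 -0.02206264]
orange px 357 365 176 194 before 357 364 176 194
tab 39 [ 0.4409 -0.1036  0.1071]
rim 167 [ 0.4901 -0.0867  0.0606] ((485.3952941894531, -86.4853744506836), 52.36370849609375)
```

```bash
python3 - <<'E'
from h import *
s=np.load("top0.npy",allow_pickle=True).item()
C=cloud(s);g=cv2.cvtColor(s["pixels"],cv2.COLOR_RGB2GRAY)
ys,xs=np.mgrid[170:240,385:445]
P=np.array([ray(s,a,b,.070)[:2] for a,b in zip(xs.ravel(),ys.ravel())]);G=g[170:240,385:445].ravel().astype(int)
d=np.linalg.norm(P-[.530,-.266],axis=1)
med=np.median(G[d<.035]);sel=(d<.065)&(d>.035)&(G<med-25)
Q=(P[sel]*1000).astype(np.float32);print("ring",sel.sum(),cv2.fitEllipse(Q),Q.mean(0),med)
yaw=22;b=np.array([.4408,-.1036])
plan([([*b,.20],down(yaw)),([*b,.069],down(yaw))])
E
```

```text
ring 301 ((530.3480834960938, -266.48150634765625), (98.07455444335938, 98.55284118652344), 55.00524139404297) [ 530.08936 -266.34714] 172.0
rows 2.8 travel [-0.1334, -0.0288, 0.0216] turn [0.0005, -0.0, -0.1094] -> [0.495, -0.009, 0.217]
rows 2.8 travel [-0.1159, -0.072, 0.0216] turn [0.0005, -0.0, -0.1094] -> [0.441, -0.104, 0.2]
rows 3.2 travel [0.0, 0.0, 0.1638] turn [0.0, 0.0, 0.0] -> [0.441, -0.104, 0.069]
```

Request:
apply_moves(claw=[0.5, 0.5, 0.5], travel=[[-0.0445, -0.0096, 0.007], [-0.089, -0.0192, 0.014], [-0.1334, -0.0288, 0.0216]], turn=[[0, 0, -0.0365], [0, 0, -0.073], [0, 0, -0.1094]])

```text
t: 15.87
tcp_pos: [0.4922, -0.0085, 0.2146]
tool_rot: [0.69, 0.724, -0.001, -0.001]
force: [0.4, -0.1, -0.7]
finger_gap: 0.748
gripper_force: 0.0
```

Request:
apply_moves(claw=[0.5, 0.5, 0.5, 0.5, 0.5], travel=[[-0.0386, -0.024, 0.007], [-0.077, -0.048, 0.014], [-0.1159, -0.072, 0.0216], [-0.1159, -0.072, 0.0216], [-0.1159, -0.072, 0.0216]], turn=[[0, 0, -0.0365], [0, 0, -0.073], [0, 0, -0.1094], [0, 0, -0.1094], [0, 0, -0.1094]])

```text
t: 16.28
tcp_pos: [0.4377, -0.1043, 0.1972]
tool_rot: [0.561, 0.828, -0.0, -0.003]
force: [0.4, 1.3, 0.2]
finger_gap: 0.748
gripper_force: 0.0
```

```bash
python3 - <<'E'
from h import *
st=manip.sense();print(st["tcp_pos"],st["tool_rot"])
s=snap("scene");C=cloud(s);hsv=cv2.cvtColor(s["pixels"],cv2.COLOR_RGB2HSV)
for q in (np.load("scene0.npy",allow_pickle=True).item(),s):
    C=cloud(q);hs=cv2.cvtColor(q["pixels"],cv2.COLOR_RGB2HSV)
    m=(cv2.inRange(hs,(100,140,60),(130,255,255))>0)&(C[...,2]>.068)&(C[...,0]<.47)&(abs(C[...,1]+.1)<.06)
    v,u=np.nonzero(m);print("tab px",len(u),u.mean(),v.mean(),C[m].mean(0))
plan([([.4408,-.1036,.069],down(22))])
E
```

```text
[ 0.43767113 -0.10427839  0.19719157] [ 5.61342865e-01  8.27579274e-01 -2.64517228e-04 -2.58118327e-03]
tab px 68 304.4117647058824 166.26470588235293 [ 0.44754287 -0.104344    0.091183  ]
tab px 67 304.46268656716416 166.08955223880596 [ 0.44732738 -0.10422029  0.09176018]
rows 3.2 travel [-0.0016, 0.0027, 0.1608] turn [-0.0007, -0.001, -0.0015] -> [0.441, -0.104, 0.069]
```

Request:
apply_moves(claw=[0.5, 0.5, 0.5, 0.5, 0.5], travel=[[-0.0016, 0.0027, 0.04], [-0.0016, 0.0027, 0.085], [-0.0016, 0.0027, 0.13], [-0.0016, 0.0027, 0.159], [-0.0016, 0.0027, 0.159]], turn=[[0, 0, 0], [0, 0, 0], [0, 0, 0], [0, 0, 0], [0, 0, 0]])

```text
t: 16.75
tcp_pos: [0.44, -0.1011, 0.0676]
tool_rot: [0.559, 0.829, -0.0, -0.005]
force: [-0.5, 1.0, 0.2]
finger_gap: 0.753
gripper_force: 0.0
```

Request:
apply_moves(claw=[0, -0.4, -0.7, -1, -1], travel=[[0, 0, 0], [0, 0, 0], [0, 0, 0], [0, 0, 0], [0, 0, 0]], turn=[[0, 0, 0], [0, 0, 0], [0, 0, 0], [0, 0, 0], [0, 0, 0]], newtons=80)

```text
t: 17.17
tcp_pos: [0.4434, -0.1039, 0.0734]
tool_rot: [0.56, 0.829, 0.0, 0.002]
force: [-0.6, 0.3, 7.1]
finger_gap: 0.128
gripper_force: 78.4
```

Request:
apply_moves(claw=[-1, -1, -1, -1], travel=[[0, 0, 0], [0, 0, 0], [0, 0, 0], [0, 0, 0]], turn=[[0, 0, 0], [0, 0, 0], [0, 0, 0], [0, 0, 0]])

```text
t: 17.5
tcp_pos: [0.4434, -0.104, 0.0734]
tool_rot: [0.56, 0.829, 0.0, 0.002]
force: [-1.1, 0.7, 6.1]
finger_gap: 0.128
gripper_force: 78.4
```

```bash
python3 - <<'E'
from h import *
st=manip.sense();print(st["tcp_pos"],st["tool_rot"],st["force"],st["finger_gap"])
p=np.array(st["tcp_pos"]);R=Ro.from_quat(st["tool_rot"]);y=R.as_matrix()[:,1];y[2]=0;y/=np.linalg.norm(y)
bc=p[:2]+y[:2]*.0535;print("beaker centre est",bc,y)
t=np.array([.5303,-.2665])-y[:2]*.0535
plan([([*p[:2],p[2]+.1],R),([*t,p[2]+.1],R),([*t,p[2]+.076],R)])
E
```

```text
[ 0.44342407 -0.1039861   0.07340906] [5.59756686e-01 8.28655453e-01 3.79596013e-04 1.56485987e-03] [-1.10955684  0.72156817  6.10442405] 0.12770089779789529
beaker centre est [ 0.49305561 -0.08401211] [0.9276923  0.37334568 0.        ]
rows 2.5 travel [-0.0003, 0.0003, -0.125] turn [0.0, 0.0, 0.0] -> [0.443, -0.104, 0.173]
rows 4.6 travel [-0.229, -0.042, 0.0004] turn [0.0, 0.0, 0.0] -> [0.481, -0.286, 0.173]
rows 0.6 travel [0.0001, -0.0001, 0.03] turn [0.0, 0.0, 0.0] -> [0.481, -0.286, 0.149]
```

Request:
apply_moves(claw=[-1, -1, -1, -1, -1], travel=[[0, 0, -0.01], [0, 0, -0.035], [0, 0, -0.07], [0, 0, -0.11], [0, 0, -0.125]], turn=[[0, 0, 0], [0, 0, 0], [0, 0, 0], [0, 0, 0], [0, 0, 0]])

```text
t: 17.92
tcp_pos: [0.4437, -0.1041, 0.1756]
tool_rot: [0.56, 0.829, 0.0, 0.003]
force: [0.8, -0.7, -3.2]
finger_gap: 0.126
gripper_force: 78.4
```

Request:
apply_moves(claw=[-1, -1, -1, -1, -1], travel=[[-0.01, -0.002, 0], [-0.03, -0.0055, 0], [-0.06, -0.011, 0], [-0.095, -0.0174, 0], [-0.13, -0.024, 0]], turn=[[0, 0, 0], [0, 0, 0], [0, 0, 0], [0, 0, 0], [0, 0, 0]])

```text
t: 18.33
tcp_pos: [0.4627, -0.2079, 0.1708]
tool_rot: [0.559, 0.829, 0.0, -0.001]
force: [0.8, 0.1, -3.4]
finger_gap: 0.129
gripper_force: 78.4
```

Request:
apply_moves(claw=[-1, -1, -1, -1, -1], travel=[[-0.035, -0.0064, 0], [-0.065, -0.012, 0], [-0.085, -0.0156, 0], [-0.095, -0.0174, 0], [-0.099, -0.018, 0]], turn=[[0, 0, 0], [0, 0, 0], [0, 0, 0], [0, 0, 0], [0, 0, 0]])

```text
t: 18.75
tcp_pos: [0.4792, -0.2874, 0.1706]
tool_rot: [0.56, 0.828, 0.0, -0.001]
force: [-0.4, -0.6, -3.4]
finger_gap: 0.131
gripper_force: 78.4
```

Request:
apply_moves(claw=[-1, -1, -1], travel=[[0, 0, 0], [0, 0, 0], [0, 0, 0]], turn=[[0, 0, 0], [0, 0, 0], [0, 0, 0]])

```text
t: 19.0
tcp_pos: [0.4791, -0.2845, 0.1714]
tool_rot: [0.559, 0.829, 0.0, -0.001]
force: [0.2, 0.0, -4.0]
finger_gap: 0.127
gripper_force: 78.4
```

```bash
python3 - <<'E'
from h import *
st=manip.sense();print(st["tcp_pos"],st["tool_rot"],st["force"],st["finger_gap"])
R=Ro.from_quat(st["tool_rot"]).as_matrix();print(R[:,2],R[:,1])
y=R[:,1].copy();y[2]=0;y/=np.linalg.norm(y)
t=np.array([.5303,-.2665])-y[:2]*.0535
plan([([*t,.1434],down(np.degrees(np.arctan2(y[1],y[0]))))])
for n in ("scene","top"):
    s=snap(n);C=cloud(s);m=(C[...,2]>.155-.01)&(C[...,2]<.17)&(abs(C[...,0]-.53)<.06)&(abs(C[...,1]+.267)<.06);q=C[m];print(n,len(q),q.mean(0) if len(q) else 0,np.percentile(q,[2,98],axis=0).round(3).tolist() if len(q) else 0)
save(snap("scene"),"s7.png",(190,110,330,230),5)
E
```

```text
[ 0.4791224  -0.2844638   0.17135236] [ 5.59263715e-01  8.28988845e-01  4.10793346e-04 -1.19289522e-03] [ 0.20388493  0.04611162 -3.96458494] 0.1273021126902242
[-0.00151831  0.00201537 -0.99999682] [ 9.27247743e-01  3.74447856e-01 -6.53199823e-04]
rows 0.7 travel [-0.0032, 0.0009, 0.0349] turn [-0.0002, -0.0008, -0.0] -> [0.481, -0.287, 0.143]
scene 338 [ 0.52849462 -0.26716752  0.15543448] [[0.484, -0.311, 0.146], [0.578, -0.22, 0.165]]
top 193 [ 0.53837661 -0.25691528  0.15635132] [[0.482, -0.307, 0.146], [0.573, -0.218, 0.164]]
```

View pics/s7.png

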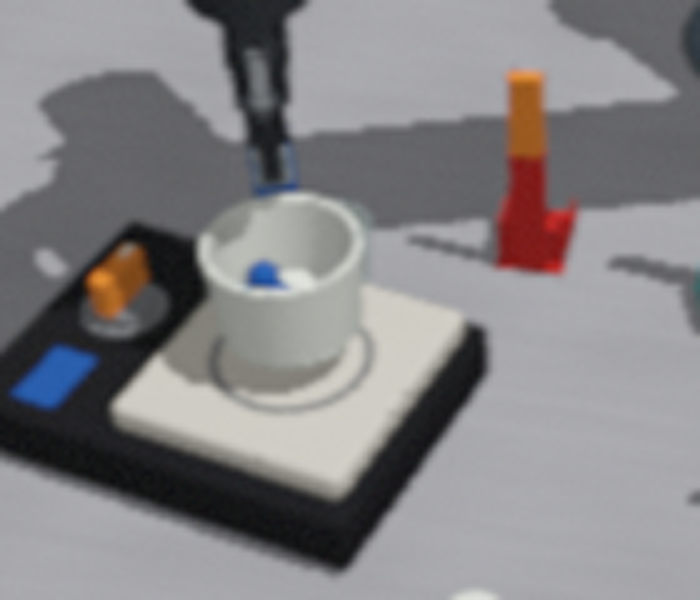

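Request:
apply_moves(claw=[-1, -1, -1, -1, -1], travel=[[-0.001, 0, 0.008], [-0.001, 0, 0.018], [-0.001, 0, 0.028], [-0.001, 0, 0.0325], [-0.001, 0, 0.0325]], turn=[[0, 0, 0], [0, 0, 0], [0, 0, 0], [0, 0, 0], [0, 0, 0]])

```text
t: 19.57
tcp_pos: [0.4794, -0.2862, 0.1443]
tool_rot: [0.56, 0.829, 0.0, -0.001]
force: [0.1, 0.4, -3.4]
finger_gap: 0.135
gripper_force: 78.5
```

Request:
apply_moves(claw=[-1, -1, -1], travel=[[0, 0, 0.001], [0, 0, 0.002], [0, 0, 0.002]], turn=[[0, 0, 0], [0, 0, 0], [0, 0, 0]])

```text
t: 19.82
tcp_pos: [0.4802, -0.2869, 0.1441]
tool_rot: [0.56, 0.829, 0.0, -0.0]
force: [-0.7, -0.3, -2.5]
finger_gap: 0.127
gripper_force: 78.4
```

Request:
apply_moves(claw=[-1, -1, -1], travel=[[0, 0, 0.001], [0, 0, 0.002], [0, 0, 0.002]], turn=[[0, 0, 0], [0, 0, 0], [0, 0, 0]])

```text
t: 20.07
tcp_pos: [0.4801, -0.287, 0.1435]
tool_rot: [0.56, 0.829, -0.0, 0.0]
force: [-2.1, 1.5, 3.2]
finger_gap: 0.13
gripper_force: 79.4
```

Request:
apply_moves(claw=[-0.75, -0.5, -0.2, 0.2, 0.2], travel=[[0, 0, -0.0005], [0, 0, -0.0005], [0, 0, -0.0005], [0, 0, -0.0005], [0, 0, -0.0005]], turn=[[0, 0, 0], [0, 0, 0], [0, 0, 0], [0, 0, 0], [0, 0, 0]])

```text
t: 20.48
tcp_pos: [0.4805, -0.2871, 0.143]
tool_rot: [0.56, 0.829, 0.0, 0.0]
force: [0.2, 0.9, -0.3]
finger_gap: 0.598
gripper_force: 0.0
```

Request:
apply_moves(claw=[0.2, 0.2, 0.2, 0.2, 0.2], travel=[[0, 0, -0.02], [0, 0, -0.05], [0, 0, -0.09], [0, 0, -0.12], [0, 0, -0.12]], turn=[[0, 0, 0], [0, 0, 0], [0, 0, 0], [0, 0, 0], [0, 0, 0]])

```text
t: 20.9
tcp_pos: [0.4829, -0.2892, 0.2442]
tool_rot: [0.56, 0.829, -0.001, 0.006]
force: [1.3, -0.4, 0.3]
finger_gap: 0.602
gripper_force: 0.0
```

```bash
python3 - <<'E'
from h import *
st=manip.sense();print(st["tcp_pos"],st["force"],st["finger_gap"])
for n in ("scene","top"):
    s=snap(n);C=cloud(s);hsv=cv2.cvtColor(s["pixels"],cv2.COLOR_RGB2HSV)
    m=(C[...,2]>.122)&(C[...,2]<.137)&(abs(C[...,0]-.53)<.06)&(abs(C[...,1]+.267)<.06);q=C[m];print(n,len(q),np.percentile(q,[2,98],axis=0).round(3).tolist() if len(q) else 0)
    m=(cv2.inRange(hsv,(5,140,120),(20,255,255))>0)&(abs(C[...,0]-.49)<.06)&(abs(C[...,1]+.4)<.06)
    q=C[m];t=q[q[:,2]>.083]
    if len(t)>5: print("knob",len(q),len(t),t.mean(0),cv2.minAreaRect((t[:,:2]*1000).astype(np.float32)))
E
```

```text
[ 0.48294942 -0.28916727  0.24422949] [ 1.33094184 -0.35634053  0.29377685] 0.6024062170028232
scene 252 [[0.484, -0.314, 0.123], [0.579, -0.222, 0.136]]
knob 85 39 [ 0.49667321 -0.39765332  0.0878768 ] ((493.4558410644531, -397.7167053222656), (11.789960861206055, 41.39842987060547), 69.65674591064453)
top 177 [[0.479, -0.304, 0.123], [0.575, -0.22, 0.136]]
```

```bash
python3 - <<'E'
from h import *
k=[.4905,-.3978]
plan([([*k,.20],down(75)),([*k,.071],down(75))])
E
```

```text
rows 3.7 travel [-0.0664, -0.0201, 0.025] turn [0.0, 0.0004, -0.1474] -> [0.486, -0.343, 0.22]
rows 3.7 travel [-0.0504, -0.0476, 0.025] turn [0.0, 0.0004, -0.1474] -> [0.49, -0.398, 0.2]
rows 3.2 travel [0.0, 0.0, 0.1613] turn [0.0, 0.0, 0.0] -> [0.49, -0.398, 0.071]
```

Request:
apply_moves(claw=[0.6, 0.6, 0.6, 0.6], travel=[[-0.0166, -0.005, 0.006], [-0.0332, -0.01, 0.0125], [-0.05, -0.015, 0.019], [-0.0664, -0.02, 0.025]], turn=[[0, 0, -0.0368], [0, 0, -0.0737], [0, 0, -0.1105], [0, 0, -0.1474]])

```text
t: 21.33
tcp_pos: [0.4843, -0.3417, 0.2166]
tool_rot: [0.352, 0.936, 0.001, -0.002]
force: [-0.3, -0.5, -0.3]
finger_gap: 0.795
gripper_force: 0.0
```

Request:
apply_moves(claw=[0.6, 0.6, 0.6, 0.6, 0.6], travel=[[-0.0126, -0.012, 0.006], [-0.0252, -0.024, 0.0125], [-0.038, -0.036, 0.019], [-0.0504, -0.0476, 0.025], [-0.0504, -0.0476, 0.025]], turn=[[0, 0, -0.0368], [0, 0, -0.0737], [0, 0, -0.1105], [0, 0, -0.1474], [0, 0, -0.1474]])

```text
t: 21.75
tcp_pos: [0.4891, -0.3988, 0.1957]
tool_rot: [0.131, 0.991, 0.001, -0.001]
force: [0.3, 0.4, -0.3]
finger_gap: 0.801
gripper_force: 0.0
```

Request:
apply_moves(claw=[0.6, 0.6], travel=[[0, 0, 0], [0, 0, 0]], turn=[[0, 0, 0], [0, 0, 0]])

```text
t: 21.92
tcp_pos: [0.4894, -0.3961, 0.1978]
tool_rot: [0.132, 0.991, 0.001, -0.001]
force: [-0.3, 0.6, -0.7]
finger_gap: 0.799
gripper_force: 0.0
```

```bash
python3 - <<'E'
from h import *
st=manip.sense();R=Ro.from_quat(st["tool_rot"]).as_matrix();print(st["tcp_pos"],np.degrees(np.arctan2(R[1,1],R[0,1])),st["q"])
k=[.4905,-.3978]
plan([([*k,.071],down(75))])
s=snap("top");p=proj(s,[.5,-.33,.1]).astype(int);save(s,"s8.png",(p[0]-55,p[1]-45,p[0]+55,p[1]+45),6)
E
```

```text
[ 0.48943138 -0.3960968   0.19776211] 74.8542645812807 [-8.57871927e-01  5.72358304e-01  1.45144679e+00  6.17284721e-04
  1.12109838e+00 -2.16459737e+00]
rows 3.1 travel [-0.0022, -0.0021, 0.1584] turn [0.0007, -0.0008, -0.0008] -> [0.49, -0.398, 0.071]
```

View pics/s8.png

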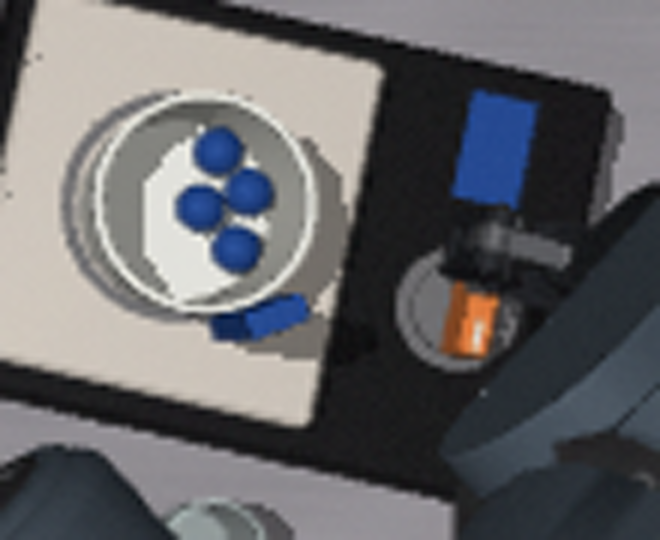

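```bash
python3 - <<'E'
from h import *
s=np.load("top0.npy",allow_pickle=True).item();p=proj(s,[.5,-.33,.1]).astype(int)
u,v=p[0]-55+458/6,p[1]-45+308/6
C=cloud(s)
for z in(.052,.060,.066):print(z,ray(s,u,v,z))
q=C[int(v)-14:int(v)+15,int(u)-14:int(u)+15].reshape(-1,3);h,e=np.histogram(q[:,2],bins=np.arange(.04,.095,.003));print(list(zip(e.round(3),h)))
E
```

```text
0.052 [ 0.48615142 -0.39947856  0.052     ]
0.06 [ 0.48590881 -0.39705969  0.06      ]
0.066 [ 0.48572686 -0.39524554  0.066     ]
[(np.float64(0.04), np.int64(3)), (np.float64(0.043), np.int64(66)), (np.float64(0.046), np.int64(209)), (np.float64(0.049), np.int64(264)), (np.float64(0.052), np.int64(80)), (np.float64(0.055), np.int64(44)), (np.float64(0.058), np.int64(35)), (np.float64(0.061), np.int64(11)), (np.float64(0.064), np.int64(7)), (np.float64(0.067), np.int64(6)), (np.float64(0.07), np.int64(3)), (np.float64(0.073), np.int64(7)), (np.float64(0.076), np.int64(8)), (np.float64(0.079), np.int64(9)), (np.float64(0.082), np.int64(20)), (np.float64(0.085), np.int64(45)), (np.float64(0.088), np.int64(17)), (np.float64(0.091), np.int64(5))]
```

Request:
apply_moves(claw=[0.6, 0.6, 0.6, 0.6, 0.6], travel=[[0.0005, -0.002, 0.04], [0.0005, -0.002, 0.085], [0.0005, -0.002, 0.13], [0.0005, -0.002, 0.158], [0.0005, -0.002, 0.158]], turn=[[0, 0, 0], [0, 0, 0], [0, 0, 0], [0, 0, 0], [0, 0, 0]])

```text
t: 22.38
tcp_pos: [0.4865, -0.3947, 0.0676]
tool_rot: [0.131, 0.991, 0.004, -0.004]
force: [-0.5, 0.1, 0.3]
finger_gap: 0.799
gripper_force: 0.0
```

Request:
apply_moves(claw=[0, -0.4, -0.7, -1, -1], travel=[[0, 0, 0], [0, 0, 0], [0, 0, 0], [0, 0, 0], [0, 0, 0]], turn=[[0, 0, 0], [0, 0, 0], [0, 0, 0], [0, 0, 0], [0, 0, 0]], newtons=40)

```text
t: 22.8
tcp_pos: [0.4904, -0.3993, 0.0748]
tool_rot: [0.131, 0.991, -0.001, 0.002]
force: [0.7, 0.9, 4.2]
finger_gap: 0.149
gripper_force: 40.8
```

Request:
apply_moves(claw=[-1, -1, -1], travel=[[0, 0, 0], [0, 0, 0], [0, 0, 0]], turn=[[0, 0, 0], [0, 0, 0], [0, 0, 0]])

```text
t: 23.05
tcp_pos: [0.4905, -0.3993, 0.0748]
tool_rot: [0.131, 0.991, -0.001, 0.002]
force: [0.4, 1.7, 6.5]
finger_gap: 0.146
gripper_force: 41.1
```

```bash
python3 - <<'E'
from h import *
st=manip.sense();R=Ro.from_quat(st["tool_rot"]).as_matrix();print(st["tcp_pos"],np.degrees(np.arctan2(R[1,1],R[0,1])),st["force"],st["ft_torque"],st["finger_gap"]*85)
E
```

```text
[ 0.49046768 -0.39931987  0.07479373] 74.97603420135742 [0.40405584 1.72024407 6.47660981] [ 0.34854461 -0.09366991 -0.0027405 ] 12.446550930998196
```

Request:
apply_moves(claw=[-1, -1, -1, -1, -1], travel=[[0, 0, 0], [0, 0, 0], [0, 0, 0], [0, 0, 0], [0, 0, 0]], turn=[[0, 0, 0.036], [0, 0, 0.072], [0, 0, 0.108], [0, 0, 0.144], [0, 0, 0.18]])

```text
t: 23.47
tcp_pos: [0.4898, -0.4005, 0.0748]
tool_rot: [0.404, 0.915, -0.001, 0.002]
force: [-1.5, -1.1, 5.1]
finger_gap: 0.149
gripper_force: 41.0
```

Request:
apply_moves(claw=[-1, -1, -1, -1, -1], travel=[[0, 0, 0], [0, 0, 0], [0, 0, 0], [0, 0, 0], [0, 0, 0]], turn=[[0, 0, 0.036], [0, 0, 0.072], [0, 0, 0.108], [0, 0, 0.144], [0, 0, 0.18]])

```text
t: 23.88
tcp_pos: [0.4886, -0.4011, 0.0748]
tool_rot: [0.643, 0.766, -0.002, 0.001]
force: [-4.9, -3.6, 7.0]
finger_gap: 0.148
gripper_force: 41.2
```

Request:
apply_moves(claw=[-1, -1, -1, -1, -1], travel=[[0, 0, 0], [0, 0, 0], [0, 0, 0], [0, 0, 0], [0, 0, 0]], turn=[[0, 0, 0.012], [0, 0, 0.024], [0, 0, 0.036], [0, 0, 0.042], [0, 0, 0.042]])

```text
t: 24.3
tcp_pos: [0.4886, -0.4011, 0.0749]
tool_rot: [0.687, 0.726, -0.003, 0.001]
force: [-3.5, -1.6, 5.9]
finger_gap: 0.149
gripper_force: 68.5
```

```bash
python3 - <<'E'
from h import *
st=manip.sense();R=Ro.from_quat(st["tool_rot"]).as_matrix();print(st["tcp_pos"],np.degrees(np.arctan2(R[1,1],R[0,1])),st["force"],st["ft_torque"],st["finger_gap"]*85)
E
```

```text
[ 0.48856218 -0.4010836   0.07485774] 3.143205114561471 [-3.49487482 -1.63776517  5.90004894] [-0.33995097  0.70242744  1.70802169] 12.646586884128999
```

Request:
apply_moves(claw=[-0.7, -0.3, 0.2, 0.7, 1], travel=[[0, 0, 0], [0, 0, 0], [0, 0, 0], [0, 0, 0], [0, 0, 0]], turn=[[0, 0, -0.01], [0, 0, -0.01], [0, 0, -0.01], [0, 0, -0.01], [0, 0, -0.01]])

```text
t: 24.72
tcp_pos: [0.4893, -0.3983, 0.0725]
tool_rot: [0.68, 0.734, 0.001, -0.0]
force: [0.1, 0.3, 0.4]
finger_gap: 0.711
gripper_force: 0.0
```

Request:
apply_moves(claw=[1, 1, 1, 1, 1], travel=[[0, 0, 0], [0, 0, -0.03], [0, 0, -0.07], [0, 0, -0.11], [0, 0, -0.15]], turn=[[0, 0, -0.01], [0, 0, -0.01], [0, 0, -0.01], [0, 0, -0.01], [0, 0, -0.01]])

```text
t: 25.13
tcp_pos: [0.489, -0.3977, 0.193]
tool_rot: [0.668, 0.744, 0.001, -0.001]
force: [1.0, 0.5, 0.3]
finger_gap: 0.998
gripper_force: 0.0
```

Request:
apply_moves(claw=[1, 1, 1, 1, 1], travel=[[0, -0.04, -0.03], [0, -0.08, -0.06], [0, -0.12, -0.08], [0, -0.12, -0.08], [0, -0.12, -0.08]], turn=[[0, 0, 0], [0, 0, 0], [0, 0, 0], [0, 0, 0], [0, 0, 0]])

```text
t: 25.55
tcp_pos: [0.3931, -0.4093, 0.2576]
tool_rot: [0.669, 0.744, 0.0, 0.001]
force: [0.6, 0.5, -0.6]
finger_gap: 1.0
gripper_force: 0.0
```

```bash
python3 - <<'E'
from h import *
print(manip.sense()["tcp_pos"],manip.sense()["force"])
a=[]
for n,b in(("top",(150,70,500,300)),("scene",(150,100,500,330))):
    s=snap(n);save(s,"t.png",b,1.14*2*.99 if 0 else 1.14*1.1);a.append(cv2.imread("pics/t.png"))
    C=cloud(s);hsv=cv2.cvtColor(s["pixels"],cv2.COLOR_RGB2HSV)
    m=(cv2.inRange(hsv,(5,140,120),(20,255,255))>0)&(abs(C[...,0]-.49)<.06)&(abs(C[...,1]+.4)<.06)
    q=C[m];t=q[q[:,2]>.083]
    if len(t)>5: print(n,"knob",len(t),t.mean(0),cv2.minAreaRect((t[:,:2]*1000).astype(np.float32)))
    m=(C[...,2]>.122)&(C[...,2]<.137)&(abs(C[...,0]-.53)<.06)&(abs(C[...,1]+.267)<.06);q=C[m];print(n,len(q),np.percentile(q,[2,98],axis=0).round(3).tolist() if len(q) else 0)
cv2.imwrite("pics/s9.png",np.vstack(a))
print(np.vstack(a).shape)
E
```

```text
[ 0.39311797 -0.40932475  0.25760997] [ 0.55434026  0.51957428 -0.57857799]
top knob 70 [ 0.48843204 -0.39735318  0.08674913] ((486.9206848144531, -397.6734619140625), (13.376908302307129, 42.746978759765625), 76.42884063720703)
top 232 [[0.479, -0.313, 0.122], [0.575, -0.22, 0.135]]
scene knob 40 [ 0.49735345 -0.39967213  0.08809325] ((490.2709655761719, -399.33984375), (14.893379211425781, 43.12811279296875), 73.29462432861328)
scene 251 [[0.484, -0.314, 0.123], [0.579, -0.223, 0.136]]
(576, 439, 3)
```

View pics/s9.png

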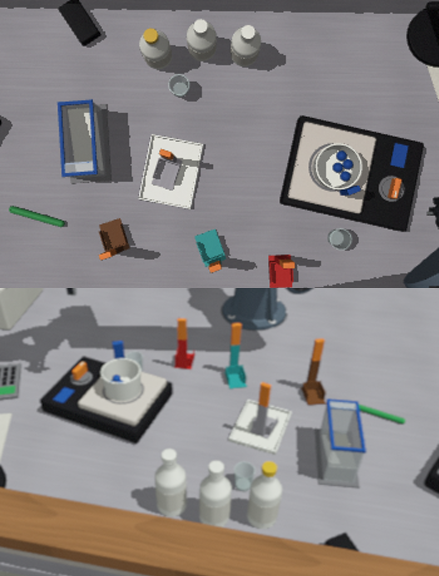

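The final view shows four balls in the beaker on the ring (top half, about (340,165)). The scoop stands upright on its tray at (165,170), the canister at (80,140) is empty, and the knob at (393,187) is back at rest.

```bash
python3 -c "
from station import manip
print(manip.sign_off())"
```

```text
the job is handed in; nothing more can be done
None
```

The job is done and handed in: all four balls were scooped into the beaker, which stands in the shaker's ring, the scoop is upright on its tray, and the knob was turned to its stop and sprang back; sign-off returned no verdict.

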